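# Fit the block inserts in a dry-block heater and set it to 37

### The arm

A 6-joint arm with a two-finger parallel gripper is mounted at the origin on a cart in front of the work surface, level with it; the furniture and walls round the work are solid. World frame = base frame: x ahead of the robot, y to its left, z up, the work surface at z = 0. Lengths are in m, angles in rad, forces in N, time in s.
With the tool pointing down it reaches from about 0.35 to 0.775 m from the base axis. Payload 7.3 kg.
Tool frame: the origin (TCP) lies on the centre line of the jaws, within the pads' length; the fingertips stand ahead of it and the grasp point (between the pads) lies 11 mm behind it (robot.nose_length is the z of the fingertips in the tool frame, in m); z points along the fingers, y is the line along which they close (so a half turn about z gives the same grasp; the last joint's range is limited). The gripper opens to 92 mm and grips with 3 to 60 N. Pads are 19 mm wide; open, the fingers measure 130 mm over their backs; the gripper's body (75 mm by 190 mm) begins 47 mm behind the grasp point.
Start: joints at [-1.469, 0.342, 1.524, -0, 1.275, -0.146], TCP at [0.129, -0.509, 0.235] pointing down, gripper open.
Joint ranges: [-2.53, 2.53], [-0.77, 2.02], [0.04, 2.7], [-1, 4.14], [0.28, 2.66], [-3.11, 3.11]. Speed limits (rad/s): [2.57, 2.57, 3.14, 3.14, 3.14, 3.14].

### API

Orientations are given as [roll, pitch, yaw] about the fixed x, y, z axes, in that order (R = Rz(yaw) Ry(pitch) Rx(roll)).
In Python, from cell import robot, cams gives the robot as it stands. The module is installed in compiled form; this text tells all that it offers.
- The arm moves only by the tool carry_out, never from a script. Its argument "deltas" is a list of rows, each a list of 7 numbers: the shift along the tool's x, y, z in cm, then the turn, a rotation vector about the tool's x, y, z in rad, then the opening, from 0 (shut) to 1 (fully open). A call has exactly 8 rows; each row shifts and turns the commanded pose from where the row before left it, along the tool's axes as they then stand; what a row does not reach is not made up. A row lasts 1/12 s, in which the tool goes at most 41.7 mm and 7.16 degrees, less where a joint would pass 70% of its speed; a pose out of reach is approached as far as the arm can. A call is refused whole if a number of a shift passes 4.17 or a number of a turn 0.125, either way. A call with a gripper value outside its range is refused whole. The fingers move at their own pace and stop on an object; "force" is the grip in N (left out, the last holds). Time passes only in rows, so rows that do not move let the fingers close, or fill a call up. It gives the time, the measured TCP pose, the force, the opening and the grip force at its end, in the units of the state.
- robot.observe(): the state, without advancing time (a new reading comes with each control period).
- cams.read_camera(name): name is "scene" or "top"; returns a dict with "image" (400x640x3 uint8, blue, green, red), "depth" (400x640 float32, m along the optical axis (not along the pixel's ray), 0 where there is no reading), "fx", "fy", "cx", "cy" (pixels), "D" ([k1, k2, p1, p2, k3] as OpenCV has them; the pictures are not rectified), "world_to_cam" (4x4, takes a point from world to camera coordinates). Camera axes: x right, y up, looking along -z (the intrinsics and any distortion apply to the point x, -y, -z); pixel columns grow to the right and rows downward; lengths in m; the calibration is good to about 2 mm. A picture is of the moment at which its call begins.
- robot.hand_in(): hands the job in; it is judged then, once.
The state is a dict: "time": time; "qpos": joint angles; "qvel": joint speeds; "joint_efforts": joint torques, N m; "tool_pos": TCP position; "tool_rot": TCP orientation; "contact_force": force on the tool from outside, world axes, zero at the start; "torque": the same for the moment, N m; "opening": finger opening in m; "grip_force": force on a finger pad.
Only numpy, scipy, OpenCV 4.12 (cv2) and the standard library are available. Lean on these libraries where they do the work, as an engineer would, in place of code of your own. Each camera call takes 0.05 s, during which the arm holds its last target. There are 200 camera calls.

### The job

First turn the power isolator's bar handle from on fully to off. Then fit every aluminium block insert that is on the worktop into a well of the white heater, pressing each fully home so that its shoulder is flush with the heater's top, and roll the heater's two knurled wheels by their edges until the windows read 37 (3 in the middle of the left window, 7 in the right); with all that done turn the isolator fully back on. Leave the dish, the tape and the bottle alone.

Things in the scene. Friction and masses are not known exactly. Their poses are not given: they have to be found in the camera images.
- heater: white dry-block heater case fixed to the worktop, 150 mm (x) x 270 mm (y) x 70 mm high: four square wells (two by two, 64 mm apart) in its right-hand half, two edge wheels in its left-hand half, whose rims are its highest part, 96 mm above the worktop. Origin: centre of the underside; x away from the robot, y to the left, z up (turned with the case)
- well_1 (a point): near left square well: middle of its mouth, level with the heater's top (70 mm above the worktop). 52 x 52 mm, sides along the heater's x and y, 2 mm chamfer: a block has 2 mm of play all round. Inside, 22 mm below the mouth, is a 46 mm square ejector plate: a block set on it stands 8 mm proud. Any block fits any well; all wells are alike
- well_2 (a point): near right well, 64 mm along the heater's -y from well_1. In each well the ejector plate is stiff: it yields to a push of about 7 N (a block's weight does not move it), sinks 8 mm to a stop and stays there; then the block's shoulder is flush with the heater's top
- well_3 (a point): far left well, 64 mm along the heater's +x from well_1
- well_4 (a point): far right well, 64 mm along the heater's +x from well_2
- left_rim (a point): highest point of the grey knurled rim of the left (tens) wheel, midway along its width, 96 mm above the worktop, 26 mm out of the case. Rim 72 mm in diameter, 16 mm wide (along y), 24 ribs of 2 mm radius; axle along the heater's y, 36 mm below this point. A fingertip pressed on the rim's top with 4 to 15 N and drawn along the heater's x rolls it; nothing stands above
- right_rim (a point): the same point on the right (units) wheel, 54 mm along the heater's -y from left_rim; the wheels are alike
- left_window (a point): middle of the window in which one figure of the left wheel's white drum (black figures 0 to 9, about 13 mm tall) is read; it faces the robot and up, 55 degrees from level. It is in a black hood on the rim's -y side (10 to 33 mm from the rim's middle), of 32 mm radius about the same axle, so the rim stands 4 mm proud of it
- right_window (a point): the same for the right wheel
- left_wheel (a joint): angle of the left wheel in rad. Figure d is in the middle of the window at d x 0.6283 (3 at 1.885). It grows as the top of the rim is drawn away from the robot (heater's +x), 36 mm of rim travel per rad; stops at -0.25 and 5.9, no turning past them. Friction 0.07 N m (2 N at the rim), no spring: it stays where it is left.
- right_wheel (a joint): angle of the right wheel in rad; as left_wheel (7 at 4.398)
- isolator: grey power isolator box fixed to the worktop, 110 x 110 x 50 mm high, black bar handle on top. Origin: centre of the underside, x away from the robot, y left (turned with the box). On its top a white ring mark (off) lies at the -x side and a white stroke mark (on) 1.2 rad clockwise from it, seen from above
- handle_axis (a point): point on the handle's upright axis at the height of the handle's top, 97 mm above the worktop; the box's orientation
- handle_nose (a point): top of the nose (end with the white line) of the bar handle, 38 mm from the axis. Bar 14 mm thick, 68 mm long (38 mm to the nose, 30 mm to the tail), 34 mm tall, its underside 63 and its top 97 mm above the worktop, on a 48 mm round hub 10 mm high. Axes turn with the handle: x runs along the bar from nose to tail
- isolator_handle (a joint): angle of the bar handle in rad: 0 at the off stop (nose over the ring, toward the box's -x), 1.2 at the on stop (nose over the stroke); grows clockwise seen from above. Friction 0.12 N m, no spring, stays where it is left; it starts at on
- insert_a: aluminium block insert: a 48 x 48 x 30 mm high square block, six dark bores in its top, an upright 18 x 18 mm square post, 28 mm tall, in the middle of its top (58 mm overall); about 0.16 kg. Origin: centre of the underside, z up, x and y along the sides. It starts upright on the worktop. Three or four inserts are present
- insert_b: as insert_a
- insert_c: as insert_a
- insert_d: as insert_a
- petri: closed round dish, 60 mm across, 14 mm high, lying on the worktop; leave it alone. Origin: centre of the underside
- tape: roll of tape lying flat to the right of the heater, 72 mm across, 19 mm high; leave it alone. Origin: centre of the underside
- bottle: small brown bottle, 52 mm across, 94 mm high, standing behind the work; leave it alone. Origin: centre of the underside
Things that resemble listed ones, but are neither listed nor needed, are in the scene too. What is shaped like the insert_b but turquoise is not meant.

How it is judged:
By the outcome, as a careful person would: the job done as asked, in the order asked, and still so for the second after the job is handed in, with the robot touching nothing.
Of insert_a, insert_b, insert_c, insert_d only 3 to 4 are there at a start; the rules pass over those that are not, and their reading is None.
At some moment in a run one of insert_a, insert_b, insert_c, insert_d may be knocked a few centimetres aside while the robot is not near it.
It also fails if it takes over 210 s, if anything falls off the work surface, if the arm or the gripper's body presses on something with over 40 N, if the wrist force passes 120 N, or if a joint passes its speed limit or range.

## Working session

There is one attempt and no reset: what is moved stays moved. The work goes in short steps, Python scripts to look and compute and a tool call to move; the robot and the scene stay as the last step left them, time stands still between calls to the robot, and variables do not carry over. Pictures are saved under pics/ and viewed, at most 14 in all, crops included, and the job is handed in when it is done.

Besides the shell and the picture viewer there is one more tool, called as name(argument=value, ...) on one line, values as JSON. carry_out: Moves the arm, as the interface text tells. Its arguments: {"type":"object","properties":{"deltas":{"type":"array","items":{"type":"array","items":{"type":"number"}}},"force":{"type":"number"}},"required":["deltas"]}

```bash
mkdir -p pics; ls
python3 - <<'E'
from cell import robot,cams
import cv2
s=robot.observe(); print(s, robot.nose_length)
for n in("scene","top"):
    c=cams.read_camera(n); cv2.imwrite(f"pics/{n}0.png",c["image"]); print(n,c["fx"],c["fy"],c["cx"],c["cy"],c["D"],c["world_to_cam"].round(4).tolist())
E
```

```text
pics
{'time': 0.0, 'qpos': array([-1.46896766e+00,  3.42751636e-01,  1.52503989e+00, -1.25589004e-05,
        1.27540097e+00, -1.45990901e-01]), 'qvel': array([ 1.21131019e-03, -1.69542205e-03, -1.94876542e-05,  9.82235962e-04,
        1.66021014e-03, -8.56085659e-04]), 'joint_efforts': array([-1.07586322e-03, -4.31245136e+01, -2.44219744e+01,  7.17211794e-02,
        5.57910406e-02, -1.23179148e-04]), 'tool_pos': array([ 0.12875839, -0.50854627,  0.23402197]), 'tool_rot': array([-3.14000808e+00, -2.20852176e-04,  2.47823058e-01]), 'contact_force': array([ 0.90119676, -0.12812579,  0.07172534]), 'torque': array([-0.02049151, -0.00475928,  0.02832179]), 'grip_force': 0.0, 'opening': 0.09186727614319953} 0.008
scene 453.1847580653909 453.1847580653909 319.7150716964653 198.186193682775 [0.00133207 0.         0.         0.         0.        ] [[-0.7746, -0.6322, -0.0162, 0.381], [0.4295, -0.5447, 0.7203, -0.3276], [-0.4642, 0.551, 0.6935, -1.1267], [0.0, 0.0, 0.0, 1.0]]
top 483.38432537408613 483.38432537408613 313.7495632337891 200.8070254172307 [-0.12761849  0.          0.          0.          0.        ] [[-0.0436, -0.999, 0.0055, -0.0369], [0.9773, -0.0415, 0.2079, -0.5692], [-0.2074, 0.0144, 0.9781, -1.1912], [0.0, 0.0, 0.0, 1.0]]
```

View pics/scene0.png

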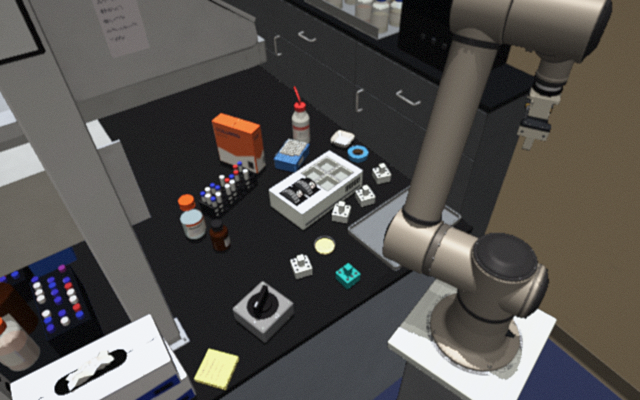

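View pics/top0.png

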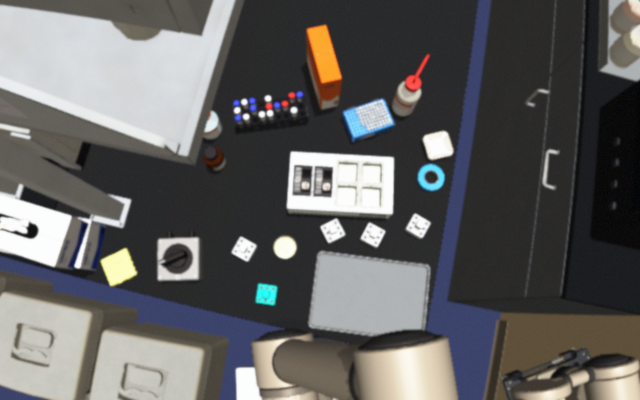

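The top view shows the isolator at (179,258), four white inserts at (244,248), (332,231), (373,234) and (418,225), the turquoise decoy at (266,294), and the heater at (340,184). One enlarged crop will confirm these.

```bash
cat > h.py <<'E'
import numpy as np, cv2
from cell import robot,cams
def cam(n):
    c=cams.read_camera(n); c["K"]=np.array([[c["fx"],0,c["cx"]],[0,c["fy"],c["cy"]],[0,0,1]]); return c
def ray(c,uv,z):
    p=cv2.undistortPoints(np.array(uv,float).reshape(-1,1,2),c["K"],c["D"]).reshape(-1,2)
    W=c["world_to_cam"]; R,t=W[:3,:3],W[:3,3]; o=-R.T@t
    d=np.c_[p[:,0],-p[:,1],-np.ones(len(p))]@R
    return o+d*((z-o[2])/d[:,2])[:,None]
def proj(c,P):
    W=c["world_to_cam"]; q=np.atleast_2d(P)@W[:3,:3].T+W[:3,3]; q=q*[1,-1,-1]
    return cv2.projectPoints(q,np.zeros(3),np.zeros(3),c["K"],c["D"])[0].reshape(-1,2)
def cloud(c):
    v,u=np.mgrid[0:400,0:640]; uv=np.c_[u.ravel(),v.ravel()].astype(float)
    p=cv2.undistortPoints(uv.reshape(-1,1,2),c["K"],c["D"]).reshape(-1,2); d=c["depth"].ravel()
    W=c["world_to_cam"]; P=np.c_[p[:,0]*d,-p[:,1]*d,-d]
    return ((P-W[:3,3])@W[:3,:3]).reshape(400,640,3)
def crop(c,x0,y0,x1,y1,k,name):
    cv2.imwrite("pics/"+name,cv2.resize(c["image"][y0:y1,x0:x1],None,fx=k,fy=k,interpolation=cv2.INTER_CUBIC))
E
python3 - <<'E'
from h import *
c=cam("top"); s=cam("scene")
a=cv2.resize(c["image"][145:310,150:440],None,fx=2.7,fy=2.7,interpolation=cv2.INTER_CUBIC)
cv2.imwrite("pics/ctop.png",a)
crop(s,225,140,405,340,3,"cscene.png")
for cc,nm in((c,"top"),(s,"scene")):
    P=cloud(cc)
    hsv=cv2.cvtColor(cc["image"],cv2.COLOR_BGR2HSV)
    m=((hsv[...,1]<60)&(hsv[...,2]>110)&(P[...,0]>.2)&(P[...,0]<.72)&(abs(P[...,1])<.45)).astype(np.uint8)
    n,l,st,ce=cv2.connectedComponentsWithStats(m)
    for i in range(1,n):
        if st[i,4]>60: 
            q=P[l==i]; print(nm,ce[i].round(1),st[i],np.nanmedian(q,0).round(3), np.percentile(q[:,2],[5,95]).round(3))
E
```

```text
top [120.2  79.2] [    0     0   229   157 19285] [0.641 0.208 0.645] [0.643 0.777]
top [  9.4 109.2] [  0  98  25  20 199] [0.565 0.34  0.723] [0.702 0.758]
top [ 20.7 131.9] [  0 123  32  17 210] [0.597 0.43  0.553] [0.538 0.612]
top [438.4 151.4] [425 144  28  16 328] [ 0.703 -0.412  0.015] [0.008 0.027]
top [342.1 183.7] [ 286  152  109   65 5965] [ 0.606 -0.141  0.067] [0.028 0.084]
top [417.8 225.4] [406 213  25  25 400] [ 0.495 -0.332  0.029] [-0.001  0.058]
top [332.4 230.3] [320 218  26  25 404] [ 0.492 -0.107  0.028] [-0.001  0.058]
top [372.6 234.5] [360 222  26  26 406] [ 0.476 -0.211  0.029] [-0.     0.056]
top [177.9 258.6] [ 157  237   43   44 1147] [0.432 0.294 0.048] [0.025 0.053]
top [243.7 248.6] [231 236  26  26 409] [0.453 0.125 0.028] [-0.002  0.057]
top [284.6 247.1] [273 236  24  23 438] [0.456 0.021 0.006] [-0.001  0.015]
top [368.  294.4] [ 308  251  122   85 8535] [ 0.322 -0.19   0.003] [-0.001  0.014]
top [272.5 345.9] [252 335  60  25 582] [0.227 0.045 0.279] [0.253 0.29 ]
top [407.7 372.1] [ 357  338  100   62 4909] [ 0.228 -0.143  0.75 ] [0.726 0.756]
t
[... 408 characters left out ...]
1] [ 269  151   94   78 3310] [ 0.598 -0.113  0.067] [0.022 0.079]
scene [381.3 171.3] [372 163  19  16 181] [ 0.494 -0.329  0.031] [-0.     0.058]
scene [364.9 193.4] [355 185  20  17 205] [ 0.474 -0.207  0.03 ] [-0.     0.058]
scene [383.3 226.8] [ 348  191   61   76 1795] [ 0.37  -0.097  0.005] [0.001 0.286]
scene [340.6 211.3] [332 201  19  21 282] [ 0.489 -0.098  0.029] [0.002 0.057]
scene [448.5 217.2] [442 209  18  16 168] [ 0.229 -0.308  0.004] [0.    0.016]
scene [324.5 245.6] [314 239  21  14 203] [0.456 0.021 0.006] [0.003 0.016]
scene [300.6 263.8] [290 254  22  20 300] [0.451 0.132 0.03 ] [-0.001  0.059]
scene [262.  308.3] [233 281  60  52 876] [0.42  0.311 0.05 ] [0.046 0.052]
```

View pics/ctop.png

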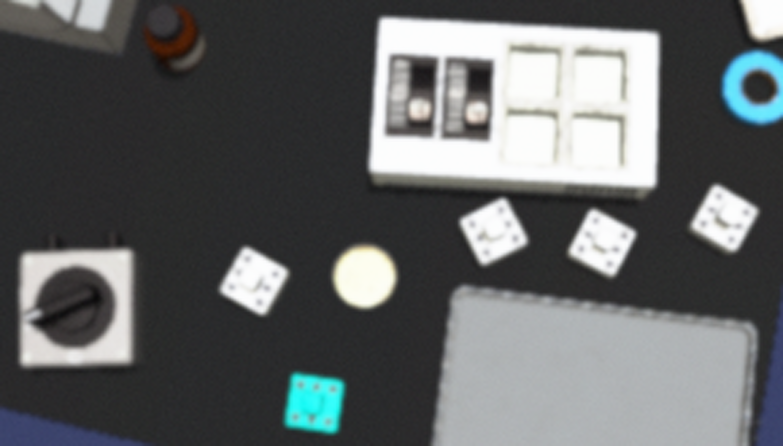

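View pics/cscene.png

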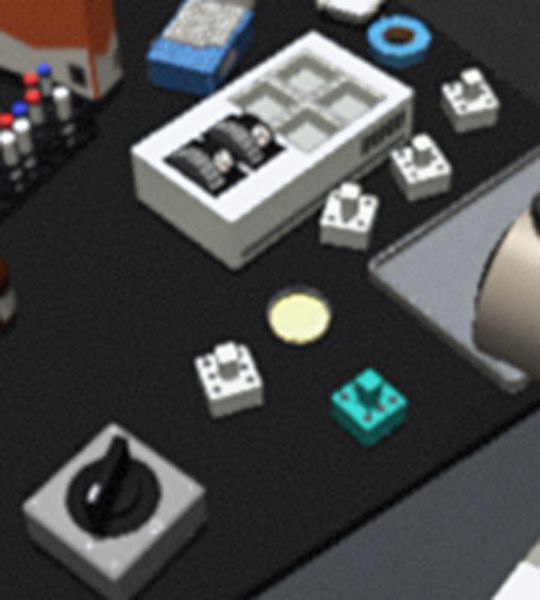

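```bash
cat >> h.py <<'E'
def rect(p):
    (x,y),(w,h),a=cv2.minAreaRect((p[:,:2]*1000).astype(np.float32)); a=(a+45)%90-45
    return f"c=({x:.1f},{y:.1f}) wh=({w:.1f},{h:.1f}) a={a:.1f}"
def blocks(c,nm):
    P=cloud(c); hsv=cv2.cvtColor(c["image"],cv2.COLOR_BGR2HSV)
    m=((hsv[...,1]<70)&(hsv[...,2]>60)&(P[...,0]>.38)&(P[...,0]<.75)&(P[...,1]<.2)&(P[...,1]>-.45)&(P[...,2]>.022)&(P[...,2]<.038)).astype(np.uint8)
    n,l,st,ce=cv2.connectedComponentsWithStats(cv2.morphologyEx(m,cv2.MORPH_CLOSE,np.ones((3,3))))
    for i in range(1,n):
        if 80<st[i,4]<900:
            k=(l==i)&(m>0); q=P[k]; pb=cv2.dilate((l==i).astype(np.uint8),np.ones((5,5)))>0
            po=P[pb&(P[...,2]>.05)&(P[...,2]<.066)]
            print(nm,ce[i].round(0),rect(q),"post",len(po),(po.mean(0)*1000).round(1) if len(po) else "")
E
python3 - <<'E'
from h import *
for nm in("top","scene"):
    c=cam(nm);W=c["world_to_cam"]; print(nm,"origin",(-W[:3,:3].T@W[:3,3]).round(3))
    blocks(c,nm); P=cloud(c); g=c["image"].min(2)
    h=P[(P[...,2]>.064)&(P[...,2]<.078)&(g>130)&(P[...,0]>.5)&(P[...,0]<.73)&(P[...,1]>-.33)&(P[...,1]<.05)]; print("heater",rect(h),h[:,2].mean())
    b=P[(P[...,2]>.044)&(P[...,2]<.056)&(P[...,0]>.33)&(P[...,0]<.52)&(P[...,1]>.2)&(P[...,1]<.4)]; print("iso",rect(b),b[:,2].mean())
    b=P[(P[...,2]>.09)&(P[...,2]<.105)&(P[...,0]>.33)&(P[...,0]<.52)&(P[...,1]>.2)&(P[...,1]<.4)]; print("bar",rect(b),len(b),b.mean(0))
    r=P[(P[...,2]>.09)&(P[...,2]<.102)&(P[...,0]>.5)&(P[...,0]<.7)&(P[...,1]>-.3)&(P[...,1]<.05)]; print("rims",r.mean(0).round(4),len(r),r.min(0).round(3),r.max(0).round(3))
E
```

```text
top origin [ 0.308 -0.043  1.284]
top [439. 145.] c=(716.8,-411.1) wh=(70.1,74.1) a=8.6 post 0 
top [339. 213.] c=(537.5,-126.3) wh=(268.4,3.5) a=-5.8 post 135 [ 537.6 -129.5   57.9]
top [417. 226.] c=(496.4,-334.3) wh=(47.3,49.4) a=-33.8 post 41 [ 495.7 -333.6   57.2]
top [332. 230.] c=(493.6,-106.4) wh=(48.6,47.6) a=23.8 post 42 [ 493.  -106.3   56.8]
top [372. 235.] c=(477.6,-212.4) wh=(48.4,49.2) a=-30.4 post 45 [ 477.4 -212.1   56.8]
top [244. 249.] c=(454.5,125.7) wh=(47.9,48.2) a=-30.0 post 44 [453.9 125.6  56.5]
heater c=(612.6,-133.2) wh=(271.5,151.6) a=-5.5 0.06912361082424737
iso c=(433.2,295.1) wh=(108.6,109.8) a=-0.4 0.04925286266261972
bar c=(431.7,298.1) wh=(14.8,66.7) a=20.6 149 [0.43153589 0.29710971 0.09497116]
rims [ 0.6199 -0.0561  0.0927] 215 [ 0.598 -0.108  0.09 ] [ 0.64  -0.013  0.098]
scene origin [-0.087  0.683  1.023]
scene [344. 138.] c=(717.7,-410.8) wh=(69.7,76.7) a=10.9 post 0 
scene [381. 173.] c=(496.4,-331.4) wh=(48.7,51.5) a=-36.2 post 13 [ 493.9 -328.2   54.6]
scene [324. 207.] c=(551.9,-91.2) wh=(307.6,146.1) a=-33.5 post 89 [551.4 -79.3  53.3]
scene [365. 196.] c=(476.7,-210.1) wh=(49.8,50.8) a=-31.8 post 14 [ 475.6 -207.6   54.4]
scene [300. 266.] c=(454.0,129.7) wh=(48.7,51.5) a=-33.4 post 23 [451.7 129.9  56.1]
heater c=(613.1,-131.2) wh=(273.8,156.7) a=-5.2 0.06982989718630463
iso c=(433.0,297.8) wh=(111.5,110.8) a=0.3 0.050201842259644205
bar c=(431.5,301.6) wh=(15.6,66.6) a=22.4 152 [0.43013512 0.30253939 0.09584697]
rims [ 0.6187 -0.0522  0.0927] 152 [ 0.596 -0.105  0.09 ] [ 0.639 -0.01   0.098]
```

```bash
cat >> h.py <<'E'
def st():
    s=robot.observe(); print("t%.1f"%s["time"],"pos",(s["tool_pos"]*1000).round(1),"rot",s["tool_rot"].round(3),"F",s["contact_force"].round(1),"open",round(s["opening"]*1000,1),"grip",round(s["grip_force"],1),"q",s["qpos"].round(2)); return s
def plan(wps,yaw=None,p0=None):
    """wps in mm; yaw of tool held; prints tool-frame cm deltas per segment"""
    s=robot.observe(); p=s["tool_pos"]*1000 if p0 is None else np.array(p0,float)
    y0=s["tool_rot"][2]; yaw=y0 if yaw is None else yaw
    print("turn tz total",round(-((yaw-y0+np.pi)%(2*np.pi)-np.pi),3))
    cy,sy=np.cos(yaw),np.sin(yaw)
    for w in wps:
        d=(np.array(w,float)-p)/10; print("->",w,"cm:",np.round([cy*d[0]+sy*d[1],sy*d[0]-cy*d[1],-d[2]],2),"len",round(np.linalg.norm(d),1)); p=np.array(w,float)
E
python3 - <<'E'
from h import *
a=np.radians(-5.5); ux=np.array([np.cos(a),np.sin(a)]);uy=np.array([-ux[1],ux[0]])
c=cam("top"); P=cloud(c)
for z0 in(.0655,):
    k=(P[...,0]>.5)&(P[...,0]<.73)&(P[...,1]>-.33)&(P[...,1]<.05)
    q=P[k]; d=(q[:,:2]-[.6128,-.1325])*1000; X=d@ux;Y=d@uy; top=q[:,2]>z0
    for lo,hi in((-45,-20),(20,45)):
        b=(X>lo)&(X<hi)
        for y in range(-136,10,2):
            s=b&(Y>=y)&(Y<y+2)
            print(y,round(top[s].mean(),1),end=" ")
        print()
    for lo,hi in((-112,-90),(-48,-26)):
        b=(Y>lo)&(Y<hi)
        for x in range(-76,78,2):
            s=b&(X>=x)&(X<x+2); print(x,round(top[s].mean(),1),end=" ")
        print()
for y0,y1 in((-130,-60),(-60,140)):
    r=(q[:,2]>.088)&(Y>20); 
print("rimX",X[r].mean(),np.histogram(Y[r],np.arange(20,130,2)))
print("iso",(433,296)); plan([(420,-170,220),(433,296,220),(433,296,130)],yaw=1.94)
E
```

```text
-136 1.0 -134 0.7 -132 1.0 -130 1.0 -128 0.9 -126 0.9 -124 0.7 -122 1.0 -120 1.0 -118 1.0 -116 0.8 -114 1.0 -112 1.0 -110 0.9 -108 0.4 -106 0.3 -104 0.0 -102 0.0 -100 0.0 -98 0.0 -96 0.0 -94 0.0 -92 0.0 -90 0.0 -88 0.0 -86 0.0 -84 0.0 -82 0.0 -80 0.0 -78 0.0 -76 0.0 -74 0.0 -72 0.0 -70 0.0 -68 0.0 -66 0.0 -64 0.0 -62 0.0 -60 0.0 -58 0.0 -56 nan -54 1.0 -52 1.0 -50 1.0 -48 0.9 -46 0.8 -44 0.1 -42 0.8 -40 0.0 -38 0.0 -36 0.0 -34 0.0 -32 0.0 -30 0.0 -28 0.0 -26 0.0 -24 0.0 -22 0.0 -20 0.0 -18 0.0 -16 0.0 -14 0.0 -12 0.0 -10 0.0 -8 0.0 -6 0.0 -4 0.0 -2 0.0 0 0.0 2 0.0 4 0.0 6 0.0 8 0.5 
-136 0.8 -134 0.9 -132 1.0 -130 1.0 -128 1.0 -126 1.0 -124 1.0 -122 1.0 -120 0.9 -118 1.0 -116 1.0 -114 0.9 -112 0.8 -110 0.5 -108 0.3 -106 0.0 -104 0.0 -102 0.0 -100 0.0 -98 0.0 -96 0.0 -94 0.0 -92 0.0 -90 0.0 -88 0.0 -86 0.0 -84 0.0 -82 0.0 -80 0.0 -78 0.0 -76 0.0 -74 0.0 -72 0.0 -70 0.0 -68 0.0 -66 0.0 -64 0.0 -62 0.0 -60 0.0 -58 0.0 -56 nan -54 0.9 -52 0.8 -50 1.0 -48 1.0 -46 1.0 -44 0.2 -42 0.0 -40 0.0 -38 0.0 -36 0.0 -34 0.0 -32 0.0 -30 0.0 -28 0.0 -26 0.0 -24 0.0 -22 0.0 -20 0.0 -18 0.0 -16 0.0 -14
[... 1418 characters left out ...]
9,  8,  6,  2,  9, 12, 12,  9,  8, 11, 11,  7,  0,
        0,  0,  0]), array([ 20,  22,  24,  26,  28,  30,  32,  34,  36,  38,  40,  42,  44,
        46,  48,  50,  52,  54,  56,  58,  60,  62,  64,  66,  68,  70,
        72,  74,  76,  78,  80,  82,  84,  86,  88,  90,  92,  94,  96,
        98, 100, 102, 104, 106, 108, 110, 112, 114, 116, 118, 120, 122,
       124, 126, 128]))
iso (433, 296)
turn tz total -1.692
-> (420, -170, 220) cm: [21.09 39.39  1.46] len 44.7
-> (433, 296, 220) cm: [42.99 18.03 -0.  ] len 46.6
-> (433, 296, 130) cm: [0. 0. 9.] len 9.0<stdin>:11: RuntimeWarning: Mean of empty slice.
  ret = ret.dtype.type(ret / rcount)
<stdin>:16: RuntimeWarning: Mean of empty slice.
```

carry_out(deltas=[[0,0,0,0,0,-0.12,0.45],[0,0,0,0,0,-0.12,0.45],[0,0,0,0,0,-0.12,0.45],[0,0,0,0,0,-0.12,0.45],[0,0,0,0,0,-0.12,0.45],[0,0,0,0,0,-0.12,0.45],[0,0,0,0,0,-0.12,0.45],[0,0,0,0,0,-0.12,0.45]], force=40)

```text
time: 1.02
tool_pos: [0.1288, -0.5089, 0.2347]
tool_rot: [3.142, -0.0, 1.214]
contact_force: [0.1, 0.1, 0.0]
opening: 0.044
grip_force: 0.0
```

carry_out(deltas=[[0,0,0,0,0,-0.0915,0.45],[0,0,0,0,0,-0.0915,0.45],[0,0,0,0,0,-0.0915,0.45],[0,0,0,0,0,-0.0915,0.45],[0,0,0,0,0,-0.0915,0.45],[0,0,0,0,0,-0.0915,0.45],[0,0,0,0,0,-0.0915,0.45],[0,0,0,0,0,-0.0915,0.45]])

```text
time: 1.68
tool_pos: [0.1288, -0.5089, 0.2347]
tool_rot: [3.142, -0.0, 1.944]
contact_force: [-0.2, -0.1, -0.4]
opening: 0.0412
grip_force: 0.0
```

carry_out(deltas=[[1.32,2.46,0.09,0,0,0,0.45],[1.32,2.46,0.09,0,0,0,0.45],[1.32,2.46,0.09,0,0,0,0.45],[1.32,2.46,0.09,0,0,0,0.45],[1.32,2.46,0.09,0,0,0,0.45],[1.32,2.46,0.09,0,0,0,0.45],[1.32,2.46,0.09,0,0,0,0.45],[1.32,2.46,0.09,0,0,0,0.45]])

```text
time: 2.35
tool_pos: [0.2749, -0.3384, 0.2276]
tool_rot: [3.142, 0.0, 1.94]
contact_force: [0.1, -0.7, 0.9]
opening: 0.0414
grip_force: 0.0
```

carry_out(deltas=[[1.32,2.46,0.09,0,0,0,0.45],[1.32,2.46,0.09,0,0,0,0.45],[1.32,2.46,0.09,0,0,0,0.45],[1.32,2.46,0.09,0,0,0,0.45],[1.32,2.46,0.09,0,0,0,0.45],[1.32,2.46,0.09,0,0,0,0.45],[1.32,2.46,0.09,0,0,0,0.45],[1.32,2.46,0.09,0,0,0,0.45]])

```text
time: 3.02
tool_pos: [0.4205, -0.1688, 0.2204]
tool_rot: [3.141, 0.0, 1.94]
contact_force: [-0.4, -0.6, 0.6]
opening: 0.0414
grip_force: 0.0
```

carry_out(deltas=[[2.69,1.13,0,0,0,0,0.45],[2.69,1.13,0,0,0,0,0.45],[2.69,1.13,0,0,0,0,0.45],[2.69,1.13,0,0,0,0,0.45],[2.69,1.13,0,0,0,0,0.45],[2.69,1.13,0,0,0,0,0.45],[2.69,1.13,0,0,0,0,0.45],[2.69,1.13,0,0,0,0,0.45]])

```text
time: 3.68
tool_pos: [0.4262, 0.0647, 0.2205]
tool_rot: [3.141, 0.0, 1.94]
contact_force: [1.4, -0.3, -0.4]
opening: 0.0412
grip_force: 0.0
```

carry_out(deltas=[[2.69,1.13,0,0,0,0,0.45],[2.69,1.13,0,0,0,0,0.45],[2.69,1.13,0,0,0,0,0.45],[2.69,1.13,0,0,0,0,0.45],[2.69,1.13,0,0,0,0,0.45],[2.69,1.13,0,0,0,0,0.45],[2.69,1.13,0,0,0,0,0.45],[2.69,1.13,0,0,0,0,0.45]])

```text
time: 4.35
tool_pos: [0.4329, 0.2981, 0.2203]
tool_rot: [3.142, 0.0, 1.94]
contact_force: [1.5, -0.7, -0.4]
opening: 0.0414
grip_force: 0.0
```

carry_out(deltas=[[-0.02,0,1.78,0,0,0,0.45],[-0.02,0,1.78,0,0,0,0.45],[-0.02,0,1.78,0,0,0,0.45],[-0.02,0,1.78,0,0,0,0.45],[-0.02,0,1.78,0,0,0,0.45],[-0.02,0,1.78,0,0,0,0.45],[-0.02,0,1.78,0,0,0,0.45],[-0.02,0,1.78,0,0,0,0.45]])

```text
time: 5.02
tool_pos: [0.4337, 0.2951, 0.0771]
tool_rot: [3.141, 0.0, 1.94]
contact_force: [-0.6, 0.5, 0.2]
opening: 0.0409
grip_force: 0.0
```

carry_out(deltas=[[0,0,0,0,0,0,0],[0,0,0,0,0,0,0],[0,0,0,0,0,0,0],[0,0,0,0,0,0,0],[0,0,0,0,0,0,0],[0,0,0,0,0,0,0],[0,0,0,0,0,0,0],[0,0,0,0,0,0,0]])

```text
time: 5.68
tool_pos: [0.4347, 0.2956, 0.0791]
tool_rot: [3.139, -0.0, 1.94]
contact_force: [0.7, 0.1, 5.9]
opening: 0.0134
grip_force: 39.9
```

carry_out(deltas=[[0,0,0,0,0,-0.0765,0],[0,0,0,0,0,-0.0765,0],[0,0,0,0,0,-0.0765,0],[0,0,0,0,0,-0.0765,0],[0,0,0,0,0,-0.0765,0],[0,0,0,0,0,-0.0765,0],[0,0,0,0,0,-0.0765,0],[0,0,0,0,0,-0.0765,0]])

```text
time: 6.35
tool_pos: [0.4354, 0.2961, 0.0791]
tool_rot: [3.137, 0.002, 2.555]
contact_force: [3.5, 2.8, 3.8]
opening: 0.0134
grip_force: 39.9
```

carry_out(deltas=[[0,0,0,0,0,-0.0765,0],[0,0,0,0,0,-0.0765,0],[0,0,0,0,0,-0.0765,0],[0,0,0,0,0,-0.0765,0],[0,0,0,0,0,-0.0765,0],[0,0,0,0,0,-0.0765,0],[0,0,0,0,0,-0.0765,0],[0,0,0,0,0,-0.0765,0]])

```text
time: 7.02
tool_pos: [0.4356, 0.297, 0.0791]
tool_rot: [3.138, 0.005, -3.117]
contact_force: [3.8, 6.5, 2.6]
opening: 0.0141
grip_force: 40.5
```

Run:
```python
from h import *
s=st(); print(s["torque"])
```

```text
t7.0 pos [435.6 297.   79.1] rot [ 3.138  0.005 -3.117] F [3.8 6.5 2.6] open 14.1 grip 40.5 q [ 0.45  0.52  1.72  0.    0.89 -1.14]
[ 1.11721301 -0.7343261  -0.85985883]
```

carry_out(deltas=[[0,0,0,0,0,0,0.45],[0,0,0,0,0,0,0.45],[0,0,0,0,0,0,0.45],[0,0,0,0,0,0,0.45],[0,0,-2.5,0,0,0,0.45],[0,0,-2.5,0,0,0,0.45],[0,0,-2.5,0,0,0,0.45],[0,0,-2.5,0,0,0,0.45]])

```text
time: 7.68
tool_pos: [0.4332, 0.2948, 0.1787]
tool_rot: [-3.141, -0.001, -3.12]
contact_force: [-0.4, 0.4, 0.5]
opening: 0.0412
grip_force: 0.0
```

carry_out(deltas=[[0,0,0,0,0,0.119,0.45],[0,0,0,0,0,0.119,0.45],[0,0,0,0,0,0.119,0.45],[0,0,0,0,0,0.119,0.45],[0,0,0,0,0,0.119,0.45],[0,0,0,0,0,0.119,0.45],[0,0,0,0,0,0.119,0.45],[0,0,0,0,0,0.119,0.45]])

```text
time: 8.35
tool_pos: [0.4333, 0.2948, 0.1776]
tool_rot: [-3.14, -0.0, 2.205]
contact_force: [-1.2, -0.4, -0.1]
opening: 0.0417
grip_force: 0.0
```

carry_out(deltas=[[0,0,0,0,0,0.119,0.45],[0,0,0,0,0,0.119,0.45],[0,0,0,0,0,0.119,0.45],[0,0,0,0,0,0.119,0.45],[0,0,0,0,0,0.119,0.45],[0,0,0,0,0,0.119,0.45],[0,0,0,0,0,0.119,0.45],[0,0,0,0,0,0.119,0.45]])

```text
time: 9.02
tool_pos: [0.4333, 0.2948, 0.1776]
tool_rot: [-3.141, 0.001, 1.253]
contact_force: [-0.2, -0.9, 0.1]
opening: 0.0414
grip_force: 0.0
```

Run:
```python
from h import *
s=st(); 
for n in("scene","top"):
    c=cam(n);P=cloud(c); blocks(c,n)
    b=P[(P[...,2]>.088)&(P[...,2]<.105)&(P[...,0]>.38)&(P[...,0]<.48)&(P[...,1]>.25)&(P[...,1]<.35)]
    print("bar",len(b),rect(b) if len(b)>5 else "")
plan([(454.3,127.5,170),(454.3,127.5,42)],yaw=np.radians(58.5))
```

```text
t9.0 pos [433.3 294.8 177.6] rot [-3.141e+00  1.000e-03  1.253e+00] F [-0.2 -0.9  0.1] open 41.4 grip 0.0 q [ 0.45  0.39  1.61 -0.    1.14  0.77]
scene [378. 174.] c=(502.9,-319.9) wh=(25.9,49.3) a=-24.3 post 5 [ 499.1 -323.2   56.8]
scene [324. 207.] c=(552.7,-91.0) wh=(306.8,146.9) a=-34.4 post 88 [563.7 -70.8  53.5]
scene [364. 196.] c=(477.1,-210.6) wh=(51.1,53.5) a=-28.5 post 14 [ 474.2 -206.3   55.5]
scene [300. 266.] c=(455.2,128.5) wh=(48.7,50.4) a=-31.7 post 25 [452.2 130.3  55.3]
bar 156 c=(428.2,297.7) wh=(14.8,66.9) a=-0.5
top [442. 148.] c=(713.9,-413.2) wh=(63.1,73.3) a=11.0 post 0 
top [348. 213.] c=(535.2,-151.6) wh=(181.6,2.9) a=-5.6 post 91 [ 534.4 -160.5   57.9]
top [417. 225.] c=(496.2,-334.2) wh=(46.7,49.5) a=-34.1 post 39 [ 496.3 -334.    56.5]
top [332. 230.] c=(493.5,-106.3) wh=(48.6,47.8) a=24.2 post 40 [ 493.3 -106.    57.3]
top [372. 235.] c=(477.5,-212.4) wh=(48.4,48.6) a=-30.5 post 46 [ 477.4 -212.    56.9]
top [244. 249.] c=(454.4,125.6) wh=(48.8,47.7) a=-30.8 post 44 [454.3 125.4  56.4]
bar 162 c=(429.9,295.1) wh=(15.1,64.8) a=-0.7
turn tz total 0.237
-> (454.3, 127.5, 170) cm: [-13.18  10.53   0.76] len 16.9
-> (454.3, 127.5, 42) cm: [ 0.   0.  12.8] len 12.8
```

carry_out(deltas=[[0,0,0,0,0,0.115,0.45],[0,0,0,0,0,0.115,0.45],[-2.2,1.755,0.127,0,0,0,0.45],[-2.2,1.755,0.127,0,0,0,0.45],[-2.2,1.755,0.127,0,0,0,0.45],[-2.2,1.755,0.127,0,0,0,0.45],[-2.2,1.755,0.127,0,0,0,0.45],[-2.2,1.755,0.127,0,0,0,0.45]])

```text
time: 9.78
tool_pos: [0.4557, 0.1264, 0.1702]
tool_rot: [-3.141, 0.0, 1.034]
contact_force: [0.6, -0.6, -0.5]
opening: 0.0414
grip_force: 0.0
```

carry_out(deltas=[[0,0,1.6,0,0,0,0.45],[0,0,1.6,0,0,0,0.45],[0,0,1.6,0,0,0,0.45],[0,0,1.6,0,0,0,0.45],[0,0,1.6,0,0,0,0.45],[0,0,1.6,0,0,0,0.45],[0,0,1.6,0,0,0,0.45],[0,0,1.6,0,0,0,0.45]])

```text
time: 10.45
tool_pos: [0.4558, 0.1276, 0.0415]
tool_rot: [-3.142, 0.0, 1.034]
contact_force: [0.8, -0.4, 0.3]
opening: 0.0418
grip_force: 0.0
```

carry_out(deltas=[[0,0,0,0,0,0,0.45],[0,0,0,0,0,0,0],[0,0,0,0,0,0,0],[0,0,0,0,0,0,0],[0,0,0,0,0,0,0],[0,0,0,0,0,0,0],[0,0,0,0,0,0,0],[0,0,-0.2,0,0,0,0]])

```text
time: 11.12
tool_pos: [0.4559, 0.1277, 0.0444]
tool_rot: [3.141, 0.0, 1.03]
contact_force: [-1.0, 0.3, -2.1]
opening: 0.0174
grip_force: 40.0
```

Run:
```python
from h import *
s=st()
a=np.radians(-5.5); ux=np.array([np.cos(a),np.sin(a)]);uy=np.array([-ux[1],ux[0]]); C=np.array([612.8,-132.2])
for n,(x,y) in dict(w1=(-31,-18),w2=(-31,-82),w3=(33,-18),w4=(33,-82),R=(0,58),L=(0,112)).items(): print(n,(C+x*ux+y*uy).round(1))
w=C+33*ux-18*uy
p=s["tool_pos"]*1000
plan([(p[0],p[1],170),(*w,170),(*w,100)],yaw=np.radians(84.5))
```

```text
t11.1 pos [455.9 127.7  44.4] rot [3.141 0.    1.03 ] F [-1.   0.3 -2.1] open 17.4 grip 40.0 q [ 0.11  0.51  1.89 -0.    0.74  0.65]
w1 [ 580.2 -147.1]
w2 [ 574.1 -210.9]
w3 [ 643.9 -153.3]
w4 [ 637.8 -217. ]
R [618.4 -74.5]
L [623.5 -20.7]
turn tz total -0.445
-> (np.float64(455.91349495004846), np.float64(127.71208466391512), 170) cm: [  0.     0.   -12.56] len 12.6
-> (np.float64(643.9228510007528), np.float64(-153.2800414037766), 170) cm: [-26.17  21.41  -0.  ] len 33.8
-> (np.float64(643.9228510007528), np.float64(-153.2800414037766), 100) cm: [0. 0. 7.] len 7.0
```

carry_out(deltas=[[0,0,-1.57,0,0,-0.0556,0],[0,0,-1.57,0,0,-0.0556,0],[0,0,-1.57,0,0,-0.0556,0],[0,0,-1.57,0,0,-0.0556,0],[0,0,-1.57,0,0,-0.0556,0],[0,0,-1.57,0,0,-0.0556,0],[0,0,-1.57,0,0,-0.0556,0],[0,0,-1.57,0,0,-0.0556,0]])

```text
time: 11.78
tool_pos: [0.4557, 0.1276, 0.1706]
tool_rot: [-3.141, 0.0, 1.477]
contact_force: [0.0, 0.2, -0.5]
opening: 0.0176
grip_force: 40.0
```

carry_out(deltas=[[-2.18,1.784,0,0,0,0,0],[-2.18,1.784,0,0,0,0,0],[-2.18,1.784,0,0,0,0,0],[-2.18,1.784,0,0,0,0,0],[-2.18,1.784,0,0,0,0,0],[-2.18,1.784,0,0,0,0,0],[-2.18,1.784,0,0,0,0,0],[-2.18,1.784,0,0,0,0,0]])

```text
time: 12.45
tool_pos: [0.5816, -0.0609, 0.1697]
tool_rot: [-3.141, 0.0, 1.475]
contact_force: [0.1, 0.7, -2.1]
opening: 0.0178
grip_force: 40.0
```

carry_out(deltas=[[-2.18,1.784,0,0,0,0,0],[-2.18,1.784,0,0,0,0,0],[-2.18,1.784,0,0,0,0,0],[-2.18,1.784,0,0,0,0,0],[0,0,1.25,0,0,0,0],[0,0,1.25,0,0,0,0],[0,0,1.25,0,0,0,0],[0,0,1.25,0,0,0,0]])

```text
time: 13.12
tool_pos: [0.6436, -0.1535, 0.1188]
tool_rot: [-3.14, -0.0, 1.474]
contact_force: [-0.1, 0.1, -1.1]
opening: 0.0181
grip_force: 40.0
```

Run:
```python
from h import *
s=st(); a=cam("top"); b=cam("scene")
A=cv2.resize(a["image"][145:245,320:430],None,fx=5,fy=5,interpolation=cv2.INTER_CUBIC)
cv2.imwrite("pics/w3.png",A)
B=cv2.resize(b["image"][130:230,260:370],None,fx=5,fy=5,interpolation=cv2.INTER_CUBIC)
cv2.imwrite("pics/w3.png",cv2.resize(np.hstack([A,B]),(800,364)))
```

```text
t13.1 pos [ 643.6 -153.5  118.8] rot [-3.14  -0.     1.474] F [-0.1  0.1 -1.1] open 18.1 grip 40.0 q [-0.35  0.69  1.26 -0.    1.19 -0.25]
```

View pics/w3.png

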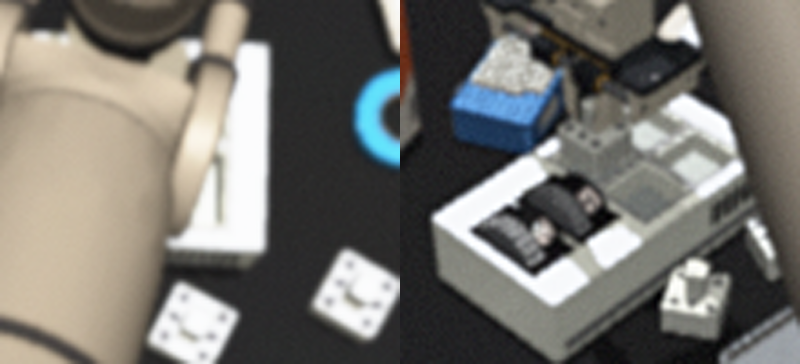

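carry_out(deltas=[[0,0,0.25,0,0,0,0],[0,0,0.25,0,0,0,0],[0,0,0.25,0,0,0,0],[0,0,0.25,0,0,0,0],[0,0,0.25,0,0,0,0],[0,0,0.25,0,0,0,0],[0,0,0.25,0,0,0,0],[0,0,0.25,0,0,0,0]])

```text
time: 13.88
tool_pos: [0.6453, -0.15, 0.1072]
tool_rot: [3.136, -0.003, 1.475]
contact_force: [-9.7, 19.3, 35.9]
opening: 0.0177
grip_force: 40.1
```

carry_out(deltas=[[0,0,-0.8,0,0,0,0],[0,0,-0.8,0,0,0,0],[0.15,-0.06,0,0,0,0,0],[0.14,-0.06,0,0,0,0,0],[0,0,0,0,0,0,0],[0,0,0.3,0,0,0,0],[0,0,0.3,0,0,0,0],[0,0,0.2,0,0,0,0]])

```text
time: 14.55
tool_pos: [0.6429, -0.1501, 0.1076]
tool_rot: [-3.141, -0.0, 1.474]
contact_force: [-4.7, 2.8, 13.5]
opening: 0.0174
grip_force: 40.0
```

carry_out(deltas=[[0,0,0.1,0,0,0,0],[0,0,0.1,0,0,0,0],[0,0,0.1,0,0,0,0],[0,0,0.1,0,0,0,0],[0,0,0.1,0,0,0,0],[0,0,0,0,0,0,0],[0,0,0,0,0,0,0],[0,0,0,0,0,0,0]])

```text
time: 15.22
tool_pos: [0.643, -0.1491, 0.1065]
tool_rot: [3.14, -0.001, 1.475]
contact_force: [-9.1, 7.5, 22.5]
opening: 0.0175
grip_force: 40.0
```

carry_out(deltas=[[0,0,-0.6,0,0,0,0],[0.14,-0.16,0,0,0,0,0],[0,0,0.1,0,0,0,0],[0,0,0.1,0,0,0,0],[0,0,0.1,0,0,0,0],[0,0,0.1,0,0,0,0],[0,0,0.1,0,0,0,0],[0,0,0.1,0,0,0,0]])

```text
time: 15.88
tool_pos: [0.642, -0.1481, 0.1058]
tool_rot: [3.14, -0.0, 1.475]
contact_force: [-6.4, 6.5, 23.1]
opening: 0.0175
grip_force: 40.0
```

Run:
```python
from h import *
s=st(); b=cam("scene");P=cloud(b)
print(s["torque"])
# held block top face and post, and well mouth rows in scene
for lo,hi in((.088,.104),):
    k=(P[...,2]>lo)&(P[...,2]<hi)&(P[...,0]>.6)&(P[...,0]<.69)&(P[...,1]>-.2)&(P[...,1]<-.11); q=P[k]; print(len(q),rect(q),q[:,2].mean())
B=cv2.resize(b["image"][140:210,285:365],None,fx=8,fy=8,interpolation=cv2.INTER_CUBIC); cv2.imwrite("pics/w3b.png",B)
```

```text
t15.9 pos [ 642.  -148.1  105.8] rot [ 3.14  -0.     1.475] F [-6.4  6.5 23.1] open 17.5 grip 40.0 q [-0.34  0.7   1.29  0.    1.16 -0.25]
[ 0.71474556  1.39414475 -0.1222059 ]
114 c=(635.8,-138.9) wh=(61.1,36.8) a=29.8 0.09360981424685719
```

View pics/w3b.png

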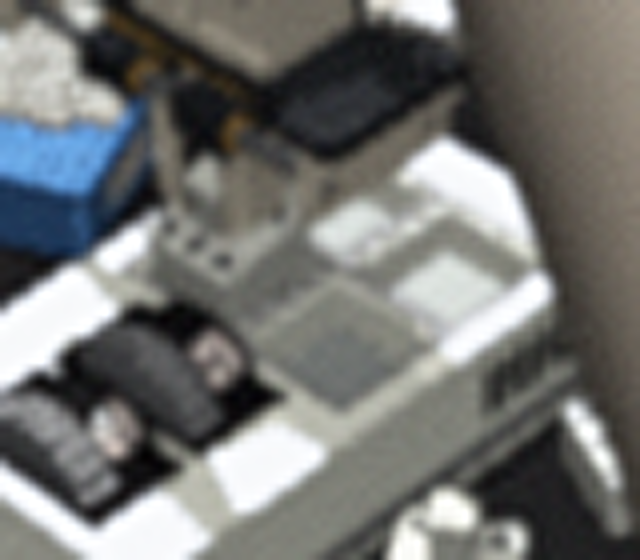

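Run:
```python
from h import *
t=cam("top"); s=cam("scene")
print("cross top",ray(t,[(359.6,183.9)],.07)*1000,"scene",ray(s,[(329,174.3)],.07)*1000)
a=np.radians(-5.5); ux=np.array([np.cos(a),np.sin(a)]);uy=np.array([-ux[1],ux[0]]); print(np.array([612.8,-132.2])+1*ux-50*uy)
# enlarge stored first images around wells, side by side
A=cv2.resize(cv2.imread("pics/top0.png")[150:220,330:396],(400,424),interpolation=cv2.INTER_CUBIC)
B=cv2.resize(cv2.imread("pics/scene0.png")[145:210,295:365],(400,371),interpolation=cv2.INTER_CUBIC)
B=cv2.copyMakeBorder(B,0,53,0,0,cv2.BORDER_CONSTANT); cv2.imwrite("pics/wells.png",np.hstack([A,B]))
```

```text
cross top [[ 604.64304166 -181.82804675   70.        ]] scene [[ 597.53015527 -178.4007645    70.        ]]
[ 609.00310857 -182.06565567]
```

View pics/wells.png

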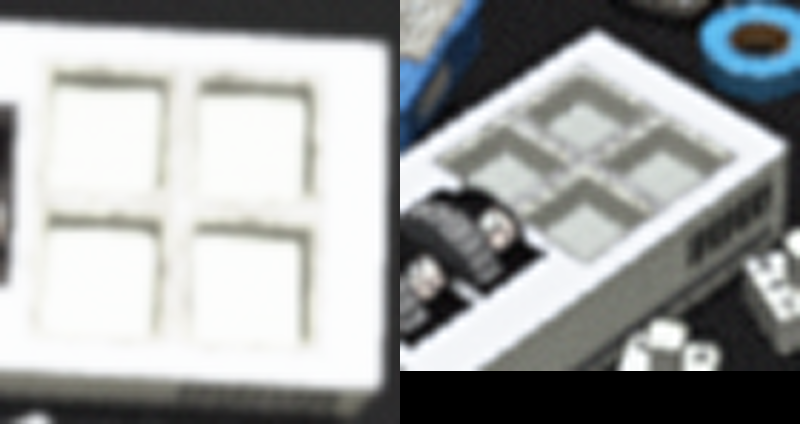

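carry_out(deltas=[[0,0,-0.4,0,0,0,0],[0.2,-0.05,0,0,0,0,0],[0,0,0.1,0,0,0,0],[0,0,0.1,0,0,0,0],[0,0,0.1,0,0,0,0],[0,0,0.1,0,0,0,0],[0,0,0,0,0,0,0],[0,0,0,0,0,0,0]])

```text
time: 16.7
tool_pos: [0.6416, -0.1468, 0.1024]
tool_rot: [3.141, 0.0, 1.475]
contact_force: [5.6, -1.1, -4.5]
opening: 0.018
grip_force: 40.0
```

Run:
```python
from h import *
s=st();print(s["torque"])
```

```text
t16.7 pos [ 641.6 -146.8  102.4] rot [3.141 0.    1.475] F [ 5.6 -1.1 -4.5] open 18.0 grip 40.0 q [-0.34  0.7   1.29  0.    1.15 -0.24]
[-0.14521566 -1.23807802  0.08412045]
```

carry_out(deltas=[[0,0.05,0.15,0,0,0,0],[0,0,0.15,0,0,0,0],[0,0,0.15,0,0,0,0],[0,0,0.15,0,0,0,0],[0,0,0.15,0,0,0,0],[0,0,0.15,0,0,0,0],[0,0,0.15,0,0,0,0],[0,0,0.15,0,0,0,0]])

```text
time: 17.37
tool_pos: [0.6418, -0.1468, 0.0913]
tool_rot: [3.141, 0.0, 1.475]
contact_force: [0.9, 0.2, 6.6]
opening: 0.0173
grip_force: 40.0
```

carry_out(deltas=[[0,0,0.15,0,0,0,0],[0,0,0.15,0,0,0,0],[0,0,0.15,0,0,0,0],[0,0,0.15,0,0,0,0],[0,0,0.15,0,0,0,0],[0,0,0.15,0,0,0,0],[0,0,0.15,0,0,0,0],[0,0,0.0,0,0,0,0]])

```text
time: 18.03
tool_pos: [0.642, -0.1477, 0.0836]
tool_rot: [3.139, 0.002, 1.474]
contact_force: [-3.3, -2.1, 17.7]
opening: 0.0178
grip_force: 40.0
```

carry_out(deltas=[[0,0,0.2,0,0,0,0],[0,0,0,0,0,0,0],[0,0,0,0,0,0,0.45],[0,0,0,0,0,0,0.45],[0,0,0,0,0,0,0.45],[0,0,-3,0,0,0,0.45],[0,0,-3.5,0,0,0,0.45],[0,0,-3.5,0,0,0,0.45]])

```text
time: 18.7
tool_pos: [0.6405, -0.1462, 0.1776]
tool_rot: [-3.137, -0.001, 1.475]
contact_force: [0.9, -0.6, 0.9]
opening: 0.0411
grip_force: 0.0
```

Run:
```python
from h import *
s=st(); plan([(477.4,-211.5,170),(477.4,-211.5,42)],yaw=1.038)
```

```text
t18.7 pos [ 640.5 -146.2  177.6] rot [-3.137e+00 -1.000e-03  1.475e+00] F [ 0.9 -0.6  0.9] open 41.1 grip 0.0 q [-0.34  0.63  1.2  -0.    1.31 -0.24]
turn tz total 0.437
-> (477.4, -211.5, 170) cm: [-13.91 -10.73   0.76] len 17.6
-> (477.4, -211.5, 42) cm: [ 0.   0.  12.8] len 12.8
```

carry_out(deltas=[[0,0,0,0,0,0.109,0.45],[0,0,0,0,0,0.109,0.45],[0,0,0,0,0,0.109,0.45],[0,0,0,0,0,0.109,0.45],[-2.32,-1.79,0.127,0,0,0,0.45],[-2.32,-1.79,0.127,0,0,0,0.45],[-2.32,-1.79,0.127,0,0,0,0.45],[-2.32,-1.79,0.127,0,0,0,0.45]])

```text
time: 19.37
tool_pos: [0.531, -0.19, 0.172]
tool_rot: [-3.139, 0.0, 1.039]
contact_force: [-0.1, -0.8, 0.0]
opening: 0.0413
grip_force: 0.0
```

carry_out(deltas=[[-2.32,-1.79,0.127,0,0,0,0.45],[-2.32,-1.79,0.127,0,0,0,0.45],[0,0,0,0,0,0,0.45],[0,0,0,0,0,0,0.45],[0,0,0,0,0,0,0.45],[0,0,0,0,0,0,0.45],[0,0,0,0,0,0,0.45],[0,0,0,0,0,0,0.45]])

```text
time: 20.03
tool_pos: [0.4792, -0.2117, 0.1705]
tool_rot: [-3.141, -0.0, 1.04]
contact_force: [-0.5, -0.2, 0.3]
opening: 0.0414
grip_force: 0.0
```

Run:
```python
from h import *
s=st()
for n in("top","scene"):
    c=cam(n);P=cloud(c); blocks(c,n)
    k=(P[...,2]>.0665)&(P[...,2]<.0735)
    for lo,hi in((.09,.105),(.066,.076)):
        q=P[(P[...,2]>lo)&(P[...,2]<hi)&(P[...,0]>.615)&(P[...,0]<.672)&(P[...,1]>-.176)&(P[...,1]<-.125)]
        print(n,lo,len(q),q.mean(0)*1000 if len(q) else "",np.median(q[:,2]) if len(q) else "", rect(q) if len(q)>5 else "")
    crop(c,*((320,145,430,245) if n=="top" else (270,135,380,235)),5,f"p_{n}.png")
A=np.hstack([cv2.imread("pics/p_top.png"),cv2.imread("pics/p_scene.png")]); cv2.imwrite("pics/p1.png",cv2.resize(A,(800,364)))
```

```text
t20.0 pos [ 479.2 -211.7  170.5] rot [-3.141 -0.     1.04 ] F [-0.5 -0.2  0.3] open 41.4 grip 0.0 q [-0.56  0.4   1.62  0.    1.12 -0.03]
top [439. 146.] c=(717.0,-411.5) wh=(70.3,74.1) a=7.3 post 0 
top [319. 212.] c=(541.5,-79.8) wh=(174.8,4.4) a=-5.7 post 80 [542.5 -79.2  58.7]
top [332. 230.] c=(493.3,-106.3) wh=(48.6,47.8) a=23.6 post 43 [ 493.3 -106.5   56. ]
top 0.09 56 [ 639.99643342 -154.01965395   95.98480326] 0.09647964438635984 c=(640.8,-153.7) wh=(17.8,18.5) a=-7.7
top 0.066 268 [ 641.45586348 -150.46459585   69.2659359 ] 0.06900948683548683 c=(643.5,-150.5) wh=(56.7,50.8) a=0.2
scene [324. 207.] c=(552.9,-91.1) wh=(307.5,147.0) a=-34.3 post 91 [562.3 -67.4  53.4]
scene [365. 196.] c=(476.6,-209.8) wh=(49.9,48.8) a=-29.8 post 13 [ 474.4 -206.9   54.9]
scene 0.09 35 [ 639.42327352 -149.36936664   95.13823944] 0.09556987940851375 c=(638.7,-150.3) wh=(18.4,22.5) a=-25.5
scene 0.066 132 [ 639.79324379 -146.12851725   70.39910349] 0.07017519539328454 c=(643.6,-151.0) wh=(56.9,48.9) a=0.8
```

View pics/p1.png

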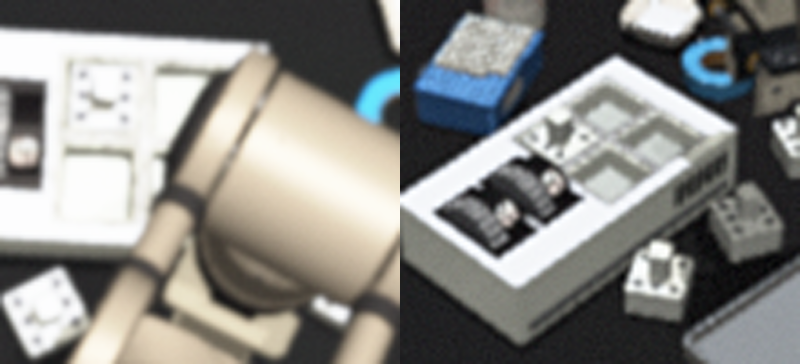

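carry_out(deltas=[[0.11,-0.1,1.6,0,0,0,0.45],[0,0,1.6,0,0,0,0.45],[0,0,1.6,0,0,0,0.45],[0,0,1.6,0,0,0,0.45],[0,0,1.6,0,0,0,0.45],[0,0,1.6,0,0,0,0.45],[0,0,1.6,0,0,0,0.45],[0,0,1.6,0,0,0,0.45]])

```text
time: 20.8
tool_pos: [0.4785, -0.2106, 0.042]
tool_rot: [3.141, 0.0, 1.039]
contact_force: [0.5, 0.3, 0.1]
opening: 0.0415
grip_force: 0.0
```

carry_out(deltas=[[0,0,0,0,0,0,0.45],[0,0,0,0,0,0,0],[0,0,0,0,0,0,0],[0,0,0,0,0,0,0],[0,0,0,0,0,0,0],[0,0,0,0,0,0,0],[0,0,0,0,0,0,0],[0,0,0,0,0,0,0]])

```text
time: 21.47
tool_pos: [0.4787, -0.2109, 0.0437]
tool_rot: [3.14, 0.0, 1.039]
contact_force: [-0.8, 1.1, 7.2]
opening: 0.0178
grip_force: 40.0
```

carry_out(deltas=[[0,0,-1.6,0,0,-0.0545,0],[0,0,-1.6,0,0,-0.0545,0],[0,0,-1.6,0,0,-0.0545,0],[0,0,-1.6,0,0,-0.0545,0],[0,0,-1.6,0,0,-0.0545,0],[0,0,-1.6,0,0,-0.0545,0],[0,0,-1.6,0,0,-0.0545,0],[0,0,-1.6,0,0,-0.0545,0]])

```text
time: 22.13
tool_pos: [0.4779, -0.2104, 0.1713]
tool_rot: [-3.141, -0.0, 1.477]
contact_force: [0.1, 0.0, -1.7]
opening: 0.0174
grip_force: 40.0
```

Run:
```python
from h import *
s=st(); plan([(635.2,-215.2,170),(635.2,-215.2,114)],yaw=1.475)
```

```text
t22.1 pos [ 477.9 -210.4  171.3] rot [-3.141 -0.     1.477] F [ 0.1  0.  -1.7] open 17.4 grip 40.0 q [-0.56  0.4   1.63 -0.    1.12 -0.47]
turn tz total 0.002
-> (635.2, -215.2, 170) cm: [ 1.03 15.7   0.13] len 15.7
-> (635.2, -215.2, 114) cm: [0.  0.  5.6] len 5.6
```

carry_out(deltas=[[0.172,2.617,0.02,0,0,0,0],[0.172,2.617,0.02,0,0,0,0],[0.172,2.617,0.02,0,0,0,0],[0.172,2.617,0.02,0,0,0,0],[0.172,2.617,0.02,0,0,0,0],[0.172,2.617,0.02,0,0,0,0],[0,0,1.4,0,0,0,0],[0,0,1.4,0,0,0,0]])

```text
time: 22.8
tool_pos: [0.6369, -0.2153, 0.1409]
tool_rot: [3.14, 0.0, 1.476]
contact_force: [0.8, 0.5, -2.0]
opening: 0.0175
grip_force: 40.0
```

carry_out(deltas=[[0,0,0.8,0,0,0,0],[0,0,0.8,0,0,0,0],[0,0,0.8,0,0,0,0],[0,0,0.2,0,0,0,0],[0,0,0.2,0,0,0,0],[0,0,0.2,0,0,0,0],[0,0,0.2,0,0,0,0],[0,0,0.2,0,0,0,0]])

```text
time: 23.47
tool_pos: [0.6358, -0.2156, 0.108]
tool_rot: [3.141, 0.0, 1.475]
contact_force: [-0.1, 0.4, -2.2]
opening: 0.0176
grip_force: 40.0
```

Run:
```python
from h import *
s=st();print(s["torque"])
```

```text
t23.5 pos [ 635.8 -215.6  108. ] rot [3.141 0.    1.475] F [-0.1  0.4 -2.2] open 17.6 grip 40.0 q [-0.44  0.72  1.24 -0.    1.18 -0.34]
[-0.02833457 -0.10962554  0.05088224]
```

carry_out(deltas=[[0,0,0.25,0,0,0,0],[0,0,0.25,0,0,0,0],[0,0,0.25,0,0,0,0],[0,0,0.25,0,0,0,0],[0,0,0.25,0,0,0,0],[0,0,0.25,0,0,0,0],[0,0,0.25,0,0,0,0],[0,0,0.25,0,0,0,0]])

```text
time: 24.13
tool_pos: [0.6356, -0.2155, 0.0883]
tool_rot: [3.141, 0.0, 1.475]
contact_force: [-3.5, 1.0, 4.9]
opening: 0.0173
grip_force: 40.0
```

carry_out(deltas=[[0,0,0.2,0,0,0,0],[0,0,0.2,0,0,0,0],[0,0,0.2,0,0,0,0],[0,0,0.2,0,0,0,0],[0,0,0.2,0,0,0,0],[0,0,0,0,0,0,0],[0,0,0,0,0,0,0],[0,0,0,0,0,0,0]])

```text
time: 24.8
tool_pos: [0.6357, -0.2156, 0.0834]
tool_rot: [3.139, 0.002, 1.475]
contact_force: [-13.1, 4.7, 30.5]
opening: 0.0179
grip_force: 40.1
```

carry_out(deltas=[[0,0,0,0,0,0,0.45],[0,0,0,0,0,0,0.45],[0,0,0,0,0,0,0.45],[0,0,-3,0,0,0,0.45],[0,0,-3,0,0,0,0.45],[0,0,-3,0,0,0,0.45],[0,0,0,0,0,0.1,0.45],[0,0,0,0,0,0.1,0.45]])

```text
time: 25.47
tool_pos: [0.6367, -0.216, 0.1697]
tool_rot: [3.137, 0.001, 1.27]
contact_force: [-0.3, 0.0, -0.5]
opening: 0.0413
grip_force: 0.0
```

carry_out(deltas=[[0,0,0,0,0,0.1,0.45],[0,0,0,0,0,0.1,0.45],[0,0,0,0,0,0.1,0.45],[0,0,0,0,0,0,0.45],[0,0,0,0,0,0,0.45],[0,0,0,0,0,0,0.45],[0,0,0,0,0,0,0.45],[0,0,0,0,0,0,0.45]])

```text
time: 26.13
tool_pos: [0.6356, -0.2155, 0.1675]
tool_rot: [-3.142, 0.0, 0.976]
contact_force: [0.3, 1.0, 0.3]
opening: 0.0414
grip_force: 0.0
```

Run:
```python
from h import *
s=st()
for n in("top","scene"): blocks(cam(n),n)
plan([(497.7,-332,170),(497.7,-332,43)],yaw=.977)
```

```text
t26.1 pos [ 635.6 -215.5  167.5] rot [-3.142  0.     0.976] F [0.3 1.  0.3] open 41.4 grip 0.0 q [-0.44  0.66  1.17 -0.    1.31  0.15]
top [443. 149.] c=(712.0,-412.7) wh=(62.0,74.5) a=14.6 post 0 
top [417. 225.] c=(496.5,-334.3) wh=(46.9,48.8) a=-34.0 post 40 [ 496.2 -334.    56.4]
scene [315. 206.] c=(558.8,-96.2) wh=(307.2,132.5) a=-34.0 post 73 [571.7 -75.4  53. ]
scene [341. 212.] c=(492.3,-103.5) wh=(47.7,52.0) a=24.9 post 14 [ 493.4 -101.5   55.5]
turn tz total -0.002
-> (497.7, -332, 170) cm: [-17.37  -4.91  -0.25] len 18.1
-> (497.7, -332, 43) cm: [ 0.   0.  12.7] len 12.7
```

Both remaining inserts are unmoved, so I'll go for the right one.

carry_out(deltas=[[-2.48,-0.7,-0.03,0,0,0,0.45],[-2.48,-0.7,-0.03,0,0,0,0.45],[-2.48,-0.7,-0.03,0,0,0,0.45],[-2.48,-0.7,-0.03,0,0,0,0.45],[-2.48,-0.7,-0.03,0,0,0,0.45],[-2.48,-0.7,-0.03,0,0,0,0.45],[-2.48,-0.7,-0.03,0,0,0,0.45],[0,0,0,0,0,0,0.45]])

```text
time: 26.9
tool_pos: [0.4945, -0.3345, 0.17]
tool_rot: [-3.141, 0.002, 0.972]
contact_force: [0.3, 0.2, 0.0]
opening: 0.0412
grip_force: 0.0
```

carry_out(deltas=[[0,0,1.59,0,0,0,0.45],[0,0,1.59,0,0,0,0.45],[0,0,1.59,0,0,0,0.45],[0,0,1.59,0,0,0,0.45],[0,0,1.59,0,0,0,0.45],[0,0,1.59,0,0,0,0.45],[0,0,1.59,0,0,0,0.45],[0,0,1.59,0,0,0,0.45]])

```text
time: 27.57
tool_pos: [0.4981, -0.3313, 0.0418]
tool_rot: [3.141, -0.0, 0.975]
contact_force: [0.9, -0.2, 0.3]
opening: 0.0411
grip_force: 0.0
```

carry_out(deltas=[[0,0,0,0,0,0,0.45],[0,0,0,0,0,0,0],[0,0,0,0,0,0,0],[0,0,0,0,0,0,0],[0,0,0,0,0,0,0],[0,0,0,0,0,0,0],[0,0,0,0,0,0,0],[0,0,0,0,0,0,0]])

```text
time: 28.23
tool_pos: [0.4981, -0.332, 0.0436]
tool_rot: [3.14, 0.0, 0.975]
contact_force: [-0.5, 0.4, 6.0]
opening: 0.0176
grip_force: 40.0
```

carry_out(deltas=[[0,0,-1.6,0,0,-0.0623,0],[0,0,-1.6,0,0,-0.0623,0],[0,0,-1.6,0,0,-0.0623,0],[0,0,-1.6,0,0,-0.0623,0],[0,0,-1.6,0,0,-0.0623,0],[0,0,-1.6,0,0,-0.0623,0],[0,0,-1.6,0,0,-0.0623,0],[0,0,-1.6,0,0,-0.0623,0]])

```text
time: 28.9
tool_pos: [0.4972, -0.3314, 0.171]
tool_rot: [-3.141, -0.0, 1.476]
contact_force: [-0.2, -0.0, -1.6]
opening: 0.0174
grip_force: 40.0
```

Run:
```python
from h import *
s=st()
plan([(571.4,-209,170),(571.4,-209,108)],yaw=1.475)
```

```text
t28.9 pos [ 497.2 -331.4  171. ] rot [-3.141 -0.     1.476] F [-0.2 -0.  -1.6] open 17.4 grip 40.0 q [-0.72  0.53  1.41 -0.    1.21 -0.62]
turn tz total 0.001
-> (571.4, -209, 170) cm: [12.89  6.22  0.1 ] len 14.3
-> (571.4, -209, 108) cm: [0.  0.  6.2] len 6.2
```

carry_out(deltas=[[2.578,1.244,0.02,0,0,0,0],[2.578,1.244,0.02,0,0,0,0],[2.578,1.244,0.02,0,0,0,0],[2.578,1.244,0.02,0,0,0,0],[2.578,1.244,0.02,0,0,0,0],[0,0,1.2,0,0,0,0],[0,0,1.2,0,0,0,0],[0,0,1.2,0,0,0,0]])

```text
time: 29.57
tool_pos: [0.5721, -0.2085, 0.1328]
tool_rot: [-3.141, 0.0, 1.474]
contact_force: [-0.5, -0.7, -0.1]
opening: 0.0178
grip_force: 40.0
```

carry_out(deltas=[[0,0,0.7,0,0,0,0],[0,0,0.6,0,0,0,0],[0,0,0.4,0,0,0,0],[0,0,0.2,0,0,0,0],[0,0,0.2,0,0,0,0],[0,0,0.2,0,0,0,0],[0,0,0.15,0,0,0,0],[0,0,0.15,0,0,0,0]])

```text
time: 30.23
tool_pos: [0.5727, -0.2089, 0.1124]
tool_rot: [3.138, 0.0, 1.473]
contact_force: [-9.4, 10.9, 32.0]
opening: 0.0176
grip_force: 40.1
```

carry_out(deltas=[[0,0,-0.9,0,0,0,0],[0.14,-0.16,0,0,0,0,0],[0,0,0.2,0,0,0,0],[0,0,0.15,0,0,0,0],[0,0,0.1,0,0,0,0],[0,0,0.1,0,0,0,0],[0,0,0.1,0,0,0,0],[0,0,0,0,0,0,0]])

```text
time: 30.9
tool_pos: [0.5712, -0.2083, 0.1127]
tool_rot: [3.139, 0.001, 1.473]
contact_force: [-4.0, 2.6, 21.5]
opening: 0.0176
grip_force: 40.2
```

Run:
```python
from h import *
s=st();print(s["torque"])
```

```text
t30.9 pos [ 571.2 -208.3  112.7] rot [3.139e+00 1.000e-03 1.473e+00] F [-4.   2.6 21.5] open 17.6 grip 40.2 q [-0.48  0.6   1.45 -0.    1.09 -0.38]
[ 0.50875393  1.33635896 -0.09344287]
```

carry_out(deltas=[[0,0,-0.8,0,0,0,0],[0,0,-0.7,0,0,0,0],[0,0,0,0,0,0,0],[0,0,0,0,0,0,0],[0,0,0,0,0,0,0],[0,0,0,0,0,0,0],[0,0,0,0,0,0,0],[0,0,0,0,0,0,0]])

```text
time: 31.57
tool_pos: [0.5704, -0.2078, 0.1245]
tool_rot: [-3.141, -0.0, 1.473]
contact_force: [0.0, 0.8, -1.1]
opening: 0.0176
grip_force: 40.0
```

Run:
```python
from h import *
s=st();print(s["torque"])
b=cam("scene");P=cloud(b)
R=P[(P[...,2]>.08)&(P[...,2]<.125)&(P[...,0]>.53)&(P[...,0]<.61)&(P[...,1]>-.25)&(P[...,1]<-.165)]
print(len(R),np.histogram(R[:,2],np.arange(.08,.126,.005)))
t=R[(R[:,2]>.098)&(R[:,2]<.111)]; print(rect(t),len(t)); A=np.c_[t[:,:2],np.ones(len(t))]; print(np.linalg.lstsq(A,t[:,2],rcond=None)[0])
crop(b,295,135,395,215,7,"w2.png")
```

```text
t31.6 pos [ 570.4 -207.8  124.5] rot [-3.141 -0.     1.473] F [ 0.   0.8 -1.1] open 17.6 grip 40.0 q [-0.48  0.59  1.44 -0.    1.12 -0.38]
[-0.03033809 -0.07082225 -0.00777822]
244 (array([11, 25, 26, 25, 22, 46, 67,  9, 13]), array([0.08 , 0.085, 0.09 , 0.095, 0.1  , 0.105, 0.11 , 0.115, 0.12 ,
       0.125]))
c=(568.0,-207.8) wh=(50.8,52.0) a=-3.2 92
[ 0.08186647 -0.03591195  0.0533772 ]
```

View pics/w2.png

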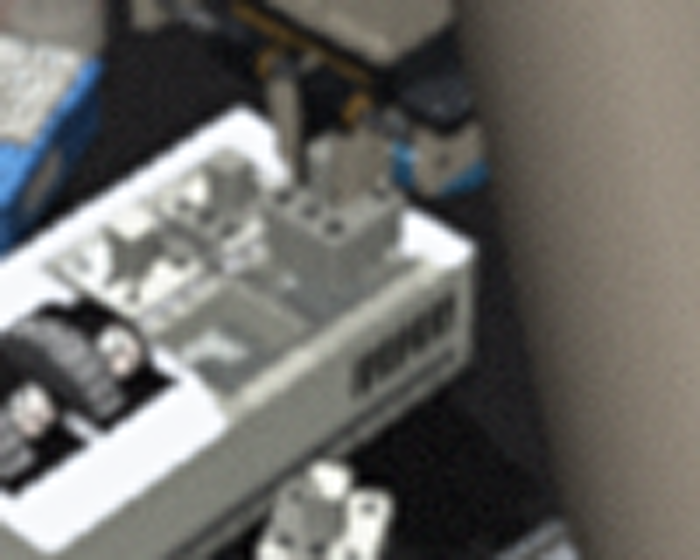

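carry_out(deltas=[[0.1,0.2,0,0,0,0,0],[0,0,0.5,0,0,0,0],[0,0,0.4,0,0,0,0],[0,0,0.2,0,0,0,0],[0,0,0.15,0,0,0,0],[0,0,0.15,0,0,0,0],[0,0,0.15,0,0,0,0],[0,0,0.1,0,0,0,0]])

```text
time: 32.28
tool_pos: [0.5726, -0.2071, 0.1083]
tool_rot: [-3.142, 0.0, 1.473]
contact_force: [-0.2, 0.4, -1.7]
opening: 0.0178
grip_force: 40.0
```

Run:
```python
from h import *
s=st();print(s["torque"])
```

```text
t32.3 pos [ 572.6 -207.1  108.3] rot [-3.142  0.     1.473] F [-0.2  0.4 -1.7] open 17.8 grip 40.0 q [-0.47  0.61  1.45 -0.    1.08 -0.37]
[-0.04737523 -0.13726052  0.02544896]
```

carry_out(deltas=[[0,0,0.25,0,0,0,0],[0,0,0.25,0,0,0,0],[0,0,0.25,0,0,0,0],[0,0,0.25,0,0,0,0],[0,0,0.25,0,0,0,0],[0,0,0.25,0,0,0,0],[0,0,0.25,0,0,0,0],[0,0,0.25,0,0,0,0]])

```text
time: 32.95
tool_pos: [0.5727, -0.2072, 0.089]
tool_rot: [3.141, 0.0, 1.473]
contact_force: [-3.2, -0.3, 6.6]
opening: 0.0177
grip_force: 40.0
```

carry_out(deltas=[[0,0,0.2,0,0,0,0],[0,0,0.2,0,0,0,0],[0,0,0.2,0,0,0,0],[0,0,0.2,0,0,0,0],[0,0,0.2,0,0,0,0],[0,0,0,0,0,0,0],[0,0,0,0,0,0,0],[0,0,0,0,0,0,0]])

```text
time: 33.62
tool_pos: [0.5727, -0.2074, 0.0832]
tool_rot: [3.139, 0.002, 1.473]
contact_force: [-11.8, 2.5, 30.5]
opening: 0.0176
grip_force: 40.1
```

carry_out(deltas=[[0,0,0,0,0,0,0.42],[0,0,0,0,0,0,0.42],[0,0,0,0,0,0,0.42],[0,0,-3,0,0,0,0.42],[0,0,-3,0,0,0,0.42],[0,0,-3,0,0,0,0.42],[0,0,0,0,0,-0.104,0.42],[0,0,0,0,0,-0.104,0.42]])

```text
time: 34.28
tool_pos: [0.5738, -0.2075, 0.1703]
tool_rot: [3.138, 0.002, 1.686]
contact_force: [0.3, 0.7, -1.2]
opening: 0.0386
grip_force: 0.0
```

carry_out(deltas=[[0,0,0,0,0,-0.104,0.42],[0,0,0,0,0,-0.104,0.42],[0,0,0,0,0,-0.104,0.42],[0,0,0,0,0,0,0.42],[0,0,0,0,0,0,0.42],[0,0,0,0,0,0,0.42],[0,0,0,0,0,0,0.42],[0,0,0,0,0,0,0.42]])

```text
time: 34.95
tool_pos: [0.5727, -0.207, 0.1683]
tool_rot: [-3.142, -0.0, 1.992]
contact_force: [0.7, 0.2, 0.2]
opening: 0.0384
grip_force: 0.0
```

Run:
```python
from h import *
s=st()
for n in("top","scene"): blocks(cam(n),n)
plan([(494.8,-104.2,170),(494.8,-104.2,43)],yaw=1.993)
```

```text
t35.0 pos [ 572.7 -207.   168.3] rot [-3.142 -0.     1.992] F [0.7 0.2 0.2] open 38.4 grip 0.0 q [-0.47  0.55  1.38 -0.    1.21 -0.89]
top [447. 145.] c=(714.0,-433.4) wh=(38.4,71.6) a=-11.0 post 0 
scene [323. 208.] c=(553.4,-90.8) wh=(306.0,143.9) a=-34.5 post 87 [560.8 -59.5  53.3]
turn tz total -0.001
-> (494.8, -104.2, 170) cm: [12.57 -2.89 -0.15] len 12.9
-> (494.8, -104.2, 43) cm: [ 0.   0.  12.7] len 12.7
```

carry_out(deltas=[[2.514,-0.578,-0.03,0,0,0,0.42],[2.514,-0.578,-0.03,0,0,0,0.42],[2.514,-0.578,-0.03,0,0,0,0.42],[2.514,-0.578,-0.03,0,0,0,0.42],[2.514,-0.578,-0.03,0,0,0,0.42],[0,0,0,0,0,0,0.42],[0,0,0,0,0,0,0.42],[0,0,0,0,0,0,0.42]])

```text
time: 35.72
tool_pos: [0.4956, -0.1047, 0.1704]
tool_rot: [3.141, 0.001, 1.993]
contact_force: [0.2, 0.3, 0.7]
opening: 0.0384
grip_force: 0.0
```

Run:
```python
from h import *
s=st()
for n in("top","scene"):
    P=cloud(cam(n)); q=P[(P[...,2]>.022)&(P[...,2]<.038)&(P[...,0]>.4)&(P[...,0]<.525)&(P[...,1]>-.2)&(P[...,1]<0)]
    print(n,len(q),rect(q) if len(q)>9 else "")
```

```text
t35.7 pos [ 495.6 -104.7  170.4] rot [3.141e+00 1.000e-03 1.993e+00] F [0.2 0.3 0.7] open 38.4 grip 0.0 q [-0.36  0.37  1.67 -0.    1.1  -0.78]
top 66 c=(486.2,-90.3) wh=(47.8,13.2) a=21.7
scene 163 c=(493.3,-104.5) wh=(48.0,52.7) a=25.8
```

Insert unmoved. Grasp it.

carry_out(deltas=[[0,0,1.59,0,0,0,0.42],[0,0,1.59,0,0,0,0.42],[0,0,1.59,0,0,0,0.42],[0,0,1.59,0,0,0,0.42],[0,0,1.59,0,0,0,0.42],[0,0,1.59,0,0,0,0.42],[0,0,1.59,0,0,0,0.42],[0,0,1.59,0,0,0,0.42]])

```text
time: 36.48
tool_pos: [0.4954, -0.1051, 0.0417]
tool_rot: [3.141, 0.0, 1.992]
contact_force: [-0.3, -0.1, -0.0]
opening: 0.0384
grip_force: 0.0
```

carry_out(deltas=[[0,0,0,0,0,0,0.42],[0,0,0,0,0,0,0],[0,0,0,0,0,0,0],[0,0,0,0,0,0,0],[0,0,0,0,0,0,0],[0,0,0,0,0,0,0],[0,0,0,0,0,0,0],[0,0,0,0,0,0,0]])

```text
time: 37.15
tool_pos: [0.4951, -0.1045, 0.0434]
tool_rot: [3.141, 0.001, 1.993]
contact_force: [-1.4, -0.3, 4.7]
opening: 0.0174
grip_force: 40.0
```

carry_out(deltas=[[0,0,-1.6,0,0,0.0648,0],[0,0,-1.6,0,0,0.0648,0],[0,0,-1.6,0,0,0.0648,0],[0,0,-1.6,0,0,0.0648,0],[0,0,-1.6,0,0,0.0648,0],[0,0,-1.6,0,0,0.0648,0],[0,0,-1.6,0,0,0.0648,0],[0,0,-1.6,0,0,0.0648,0]])

```text
time: 37.82
tool_pos: [0.4945, -0.104, 0.1714]
tool_rot: [-3.141, -0.0, 1.472]
contact_force: [0.4, -0.0, -1.1]
opening: 0.0174
grip_force: 39.9
```

Run:
```python
from h import *
s=st()
plan([(578.5,-143.8,170),(578.5,-143.8,108)],yaw=1.475)
```

```text
t37.8 pos [ 494.5 -104.   171.4] rot [-3.141 -0.     1.472] F [ 0.4 -0.  -1.1] open 17.4 grip 39.9 q [-0.36  0.37  1.67  0.    1.1  -0.26]
turn tz total -0.003
-> (578.5, -143.8, 170) cm: [-3.16  8.74  0.14] len 9.3
-> (578.5, -143.8, 108) cm: [0.  0.  6.2] len 6.2
```

carry_out(deltas=[[-0.79,2.185,0.03,0,0,0,0],[-0.79,2.185,0.03,0,0,0,0],[-0.79,2.185,0.03,0,0,0,0],[-0.79,2.185,0.03,0,0,0,0],[0,0,1.2,0,0,0,0],[0,0,1.2,0,0,0,0],[0,0,1.2,0,0,0,0],[0,0,0,0,0,0,0]])

```text
time: 38.48
tool_pos: [0.5772, -0.1434, 0.1306]
tool_rot: [-3.136, -0.002, 1.475]
contact_force: [-0.5, 0.1, -2.2]
opening: 0.0178
grip_force: 39.9
```

carry_out(deltas=[[0,0,0.7,0,0,0,0],[0,0,0.6,0,0,0,0],[0,0,0.4,0,0,0,0],[0,0,0.2,0,0,0,0],[0,0,0.2,0,0,0,0],[0,0,0.2,0,0,0,0],[0,0,0.15,0,0,0,0],[0,0,0,0,0,0,0]])

```text
time: 39.15
tool_pos: [0.5786, -0.1441, 0.1089]
tool_rot: [-3.141, 0.0, 1.475]
contact_force: [-0.1, -1.0, -1.6]
opening: 0.0178
grip_force: 39.9
```

Run:
```python
from h import *
s=st();print(s["torque"])
```

```text
t39.1 pos [ 578.6 -144.1  108.9] rot [-3.141  0.     1.475] F [-0.1 -1.  -1.6] open 17.8 grip 39.9 q [-0.37  0.59  1.49 -0.    1.07 -0.28]
[ 0.02098136 -0.09498536  0.05706987]
```

carry_out(deltas=[[0,0,0.25,0,0,0,0],[0,0,0.25,0,0,0,0],[0,0,0.25,0,0,0,0],[0,0,0.25,0,0,0,0],[0,0,0.25,0,0,0,0],[0,0,0.25,0,0,0,0],[0,0,0.25,0,0,0,0],[0,0,0.25,0,0,0,0]])

```text
time: 39.82
tool_pos: [0.5787, -0.1441, 0.0894]
tool_rot: [3.142, 0.0, 1.475]
contact_force: [-2.5, 1.4, 6.0]
opening: 0.0179
grip_force: 40.0
```

carry_out(deltas=[[0,0,0.2,0,0,0,0],[0,0,0.2,0,0,0,0],[0,0,0.2,0,0,0,0],[0,0,0.2,0,0,0,0],[0,0,0.2,0,0,0,0],[0,0,0.1,0,0,0,0],[0,0,0,0,0,0,0],[0,0,0,0,0,0,0]])

```text
time: 40.48
tool_pos: [0.5789, -0.1441, 0.0831]
tool_rot: [3.139, 0.001, 1.475]
contact_force: [-12.8, 4.5, 33.5]
opening: 0.018
grip_force: 40.1
```

carry_out(deltas=[[0,0,0,0,0,0,0.42],[0,0,0,0,0,0,0.42],[0,0,0,0,0,0,0.42],[0,0,-3,0,0,0,0.42],[0,0,-3.5,0,0,0,0.42],[0,0,-3.5,0,0,0,0.42],[0,0,0,0,0,0,0],[0,0,0,0,0,0,0]])

```text
time: 41.15
tool_pos: [0.5799, -0.1445, 0.1798]
tool_rot: [3.137, 0.001, 1.475]
contact_force: [-0.5, 0.5, 0.1]
opening: 0.0296
grip_force: 0.0
```

Run:
```python
from h import *
s=st()
# rims/hoods: R(0,58) L(0,112) heater frame + bias
a=np.radians(-5.5); ux=np.array([np.cos(a),np.sin(a)]);uy=np.array([-ux[1],ux[0]]); c=np.array([606.4,-180.2])
for n,Y in(("R",108),("L",162)): print(n,(c+2*ux+Y*uy).round(1))
t=cam("top"); b=cam("scene")
A=cv2.resize(cv2.imread("pics/top0.png")[155:205,285:340],None,fx=7,fy=7,interpolation=cv2.INTER_CUBIC)
B=cv2.resize(b["image"][165:215,265:325],None,fx=6.6,fy=7,interpolation=cv2.INTER_CUBIC)
cv2.imwrite("pics/win.png",np.hstack([A,B]))
# posts
P=cloud(b); 
for n,(x,y) in dict(w1=(577.6,-145),w2=(571.4,-209),w3=(641.4,-151.4),w4=(635.2,-215)).items():
    for c_,cn in((t,"top"),(b,"scene")):
        P=cloud(c_); k=(abs(P[...,0]*1000-x)<14)&(abs(P[...,1]*1000-y)<14)&(P[...,2]>.09)&(P[...,2]<.11)
        print(n,cn,k.sum(),P[k].mean(0).round(4) if k.any() else "")
```

```text
t41.1 pos [ 579.9 -144.5  179.8] rot [3.137e+00 1.000e-03 1.475e+00] F [-0.5  0.5  0.1] open 29.6 grip 0.0 q [-0.37  0.52  1.4  -0.    1.22 -0.28]
R [618.7 -72.9]
L [623.9 -19.1]
w1 top 0 
w1 scene 30 [ 0.5764 -0.1418  0.0972]
w2 top 11 [ 0.5722 -0.2023  0.0968]
w2 scene 31 [ 0.5702 -0.2054  0.0972]
w3 top 0 
w3 scene 30 [ 0.6399 -0.1502  0.0962]
w4 top 8 [ 0.6272 -0.2197  0.0951]
w4 scene 19 [ 0.6358 -0.21    0.0961]
```

View pics/win.png

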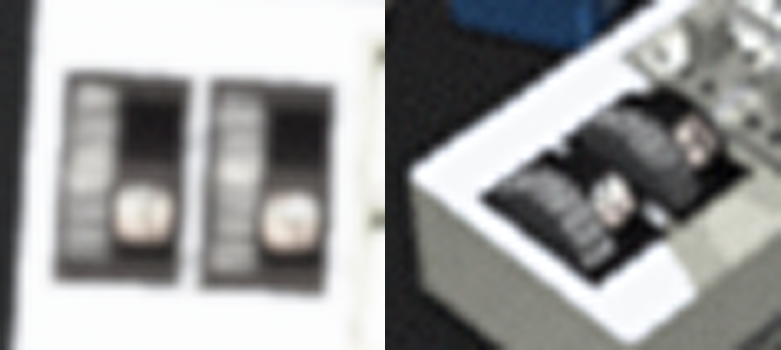

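Run:
```python
from h import *
s=st(); R=np.array([618.7,-72.9]); u=np.array([.9954,-.0958])*16; a=R-u
plan([(*a,170),(*a,112)],yaw=1.475)
```

```text
t41.2 pos [ 578.2 -143.9  176.8] rot [-3.14  -0.     1.475] F [-0.6 -0.1 -1.3] open 22.1 grip 0.0 q [-0.37  0.52  1.4  -0.    1.22 -0.28]
turn tz total -0.0
-> (np.float64(602.7736000000001), np.float64(-71.36720000000001), 170) cm: [7.46 1.75 0.68] len 7.7
-> (np.float64(602.7736000000001), np.float64(-71.36720000000001), 112) cm: [0.  0.  5.8] len 5.8
```

carry_out(deltas=[[2.49,0.583,0.23,0,0,0,0],[2.49,0.583,0.23,0,0,0,0],[2.48,0.583,0.22,0,0,0,0],[0,0,1.5,0,0,0,0],[0,0,1.5,0,0,0,0],[0,0,1.5,0,0,0,0],[0,0,1.3,0,0,0,0],[0,0,0,0,0,0,0]], force=20)

```text
time: 41.92
tool_pos: [0.6006, -0.0708, 0.1083]
tool_rot: [-3.133, -0.001, 1.475]
contact_force: [-0.2, 1.4, -0.5]
opening: 0.0002
grip_force: 0.0
```

carry_out(deltas=[[0,0,0.2,0,0,0,0],[0,0,0.2,0,0,0,0],[0,0,0.2,0,0,0,0],[0,0,0.2,0,0,0,0],[0,0,0,0,0,0,0],[0,0,0,0,0,0,0],[0,0,0,0,0,0,0],[0,0,0,0,0,0,0]])

```text
time: 42.58
tool_pos: [0.6034, -0.0715, 0.1056]
tool_rot: [3.141, 0.0, 1.475]
contact_force: [-1.0, -0.2, 1.5]
opening: 0.0006
grip_force: 0.0
```

carry_out(deltas=[[0,0,0.15,0,0,0,0],[0,0,0,0,0,0,0],[0,0.6,0,0,0,0,0],[0,0.7,0,0,0,0,0],[0,0.7,0,0,0,0,0],[0,0.6,0,0,0,0,0],[0,0.6,0,0,0,0,0],[0,0,0,0,0,0,0]])

```text
time: 43.25
tool_pos: [0.6365, -0.0748, 0.1036]
tool_rot: [3.14, 0.0, 1.475]
contact_force: [-0.4, -0.1, 0.2]
opening: 0.0005
grip_force: 0.0
```

carry_out(deltas=[[0,0,-1,0,0,0,0],[0,-1.6,0,0,0,0,0],[0,-1.6,0,0,0,0,0],[0,0,0.9,0,0,0,0],[0,0,0.1,0,0,0,0],[0,0,0,0,0,0,0],[0,0,0,0,0,0,0],[0,0,0,0,0,0,0]])

```text
time: 43.92
tool_pos: [0.604, -0.0716, 0.1039]
tool_rot: [3.141, 0.0, 1.475]
contact_force: [-0.4, -0.2, -1.7]
opening: 0.0007
grip_force: 0.0
```

carry_out(deltas=[[0,0,0.1,0,0,0,0],[0,0,0.1,0,0,0,0],[0,0,0,0,0,0,0],[0,0,0,0,0,0,0],[0,0,0,0,0,0,0],[0,0,0,0,0,0,0],[0,0,0,0,0,0,0],[0,0,0,0,0,0,0]])

```text
time: 44.58
tool_pos: [0.6033, -0.0715, 0.1018]
tool_rot: [3.142, 0.0, 1.475]
contact_force: [0.2, -0.0, 0.5]
opening: 0.0005
grip_force: 0.0
```

carry_out(deltas=[[0,0,0.1,0,0,0,0],[0,0,0.1,0,0,0,0],[0,0,0,0,0,0,0],[0,0,0,0,0,0,0],[0,0,0,0,0,0,0],[0,0,0,0,0,0,0],[0,0,0,0,0,0,0],[0,0,0,0,0,0,0]])

```text
time: 45.25
tool_pos: [0.6035, -0.0716, 0.101]
tool_rot: [3.14, 0.0, 1.475]
contact_force: [-2.8, -0.3, 7.7]
opening: 0.0004
grip_force: 4.1
```

carry_out(deltas=[[0,0.4,0,0,0,0,0],[0,0.4,0,0,0,0,0],[0,0.4,0,0,0,0,0],[0,0.4,0,0,0,0,0],[0,0,0,0,0,0,0],[0,0,0,0,0,0,0],[0,0,0,0,0,0,0],[0,0,0,0,0,0,0]])

```text
time: 45.92
tool_pos: [0.6221, -0.0734, 0.1034]
tool_rot: [3.133, 0.001, 1.475]
contact_force: [1.2, 1.4, 15.0]
opening: 0.0006
grip_force: 7.3
```

carry_out(deltas=[[0,0.4,0,0,0,0,0],[0,0.4,0,0,0,0,0],[0,0.4,0,0,0,0,0],[0,0.4,0,0,0,0,0],[0,0,0,0,0,0,0],[0,0,0,0,0,0,0],[0,0,0,0,0,0,0],[0,0,0,0,0,0,0]])

```text
time: 46.58
tool_pos: [0.6357, -0.0747, 0.0999]
tool_rot: [3.14, 0.0, 1.475]
contact_force: [3.1, -0.4, 2.6]
opening: 0.0008
grip_force: 1.4
```

carry_out(deltas=[[0,0,-1.15,0,0,0,0],[0,-1.4,0,0,0,0,0],[0,-1.4,0,0,0,0,0],[0,0,1.0,0,0,0,0],[0,0.6,0,0,0,0,0],[0,0.6,0,0,0,0,0],[0,0.6,0,0,0,0,0],[0,0.6,0,0,0,0,0]])

```text
time: 47.25
tool_pos: [0.6315, -0.0742, 0.1016]
tool_rot: [-3.141, 0.0, 1.475]
contact_force: [-0.9, -0.4, 2.1]
opening: 0.0005
grip_force: 1.0
```

carry_out(deltas=[[0,0,-1.0,0,0,0,0],[0,-1.2,0,0,0,0,0],[0,-1.2,0,0,0,0,0],[0,0,1.0,0,0,0,0],[0,0.6,0,0,0,0,0],[0,0.6,0,0,0,0,0],[0,0.6,0,0,0,0,0],[0,0.6,0,0,0,0,0]])

```text
time: 47.92
tool_pos: [0.6324, -0.0744, 0.1022]
tool_rot: [3.14, 0.0, 1.475]
contact_force: [-1.7, -0.3, 1.4]
opening: 0.0004
grip_force: 1.1
```

carry_out(deltas=[[0,0,-1.0,0,0,0,0],[0,-1.2,0,0,0,0,0],[0,-1.2,0,0,0,0,0],[0,0,1.0,0,0,0,0],[0,0.6,0,0,0,0,0],[0,0.6,0,0,0,0,0],[0,0.6,0,0,0,0,0],[0,0.6,0,0,0,0,0]])

```text
time: 48.58
tool_pos: [0.6327, -0.0744, 0.1024]
tool_rot: [3.139, 0.0, 1.475]
contact_force: [-1.4, 0.1, 3.3]
opening: 0.0003
grip_force: 1.4
```

carry_out(deltas=[[0,0,-1.0,0,0,0,0],[0,-1.2,0,0,0,0,0],[0,-1.2,0,0,0,0,0],[0,0,1.0,0,0,0,0],[0,0.6,0,0,0,0,0],[0,0.6,0,0,0,0,0],[0,0.6,0,0,0,0,0],[0,0.6,0,0,0,0,0]])

```text
time: 49.25
tool_pos: [0.6222, -0.0732, 0.1019]
tool_rot: [-3.118, -0.0, 1.475]
contact_force: [-52.8, 3.2, 44.2]
opening: 0.0003
grip_force: 26.2
```

carry_out(deltas=[[0,0,-1.0,0,0,0,0],[0,-1.2,0,0,0,0,0],[0,-1.2,0,0,0,0,0],[0,0,1.0,0,0,0,0],[0,0.6,0,0,0,0,0],[0,0.6,0,0,0,0,0],[0,0.6,0,0,0,0,0],[0,0.6,0,0,0,0,0]])

```text
time: 49.92
tool_pos: [0.6107, -0.072, 0.1006]
tool_rot: [-3.089, -0.001, 1.476]
contact_force: [-93.0, 4.7, 70.2]
opening: 0.0004
grip_force: 56.1
```

carry_out(deltas=[[0,0,-1.0,0,0,0,0],[0,-1.2,0,0,0,0,0],[0,-1.2,0,0,0,0,0],[0,0,1.0,0,0,0,0],[0,0.6,0,0,0,0,0],[0,0.6,0,0,0,0,0],[0,0.6,0,0,0,0,0],[0,0.6,0,0,0,0,0]])

```text
time: 50.58
tool_pos: [0.6108, -0.072, 0.1007]
tool_rot: [-3.089, -0.001, 1.476]
contact_force: [-90.6, 3.9, 68.7]
opening: 0.0005
grip_force: 55.8
```

carry_out(deltas=[[0,0,-1.0,0,0,0,0],[0,-1.2,0,0,0,0,0],[0,-1.2,0,0,0,0,0],[0,0,1.0,0,0,0,0],[0,0.6,0,0,0,0,0],[0,0.6,0,0,0,0,0],[0,0.6,0,0,0,0,0],[0,0.6,0,0,0,0,0]])

```text
time: 51.25
tool_pos: [0.6113, -0.072, 0.1006]
tool_rot: [-3.09, -0.001, 1.476]
contact_force: [-94.1, 5.0, 73.3]
opening: -0.0001
grip_force: 62.6
```

carry_out(deltas=[[0,0,-1.0,0,0,0,0],[0,-1.2,0,0,0,0,0],[0,-1.2,0,0,0,0,0],[0,0,1.0,0,0,0,0],[0,0.6,0,0,0,0,0],[0,0.6,0,0,0,0,0],[0,0.6,0,0,0,0,0],[0,0,0,0,0,0,0]])

```text
time: 51.92
tool_pos: [0.6102, -0.072, 0.1008]
tool_rot: [-3.102, -0.0, 1.476]
contact_force: [-62.9, 5.4, 55.2]
opening: 0.0006
grip_force: 41.9
```

carry_out(deltas=[[0,-0.7,0,0,0,0,0],[0,-0.7,0,0,0,0,0],[0,0,-1,0,0,0,0],[0,0,-1,0,0,0,0],[0,0,-1,0,0,0,0],[0,0,-2,0,0,0,0],[0,0,0,0,0,0,0],[0,0,0,0,0,0,0]])

```text
time: 52.58
tool_pos: [0.6127, -0.0725, 0.1519]
tool_rot: [3.139, 0.0, 1.475]
contact_force: [-0.1, 0.2, 0.1]
opening: 0.0004
grip_force: 0.0
```

Run:
```python
from h import *
s=st()
b=cam("scene"); crop(b,262,165,322,210,10,"win2.png")
```

```text
t52.6 pos [612.7 -72.5 151.9] rot [3.139 0.    1.475] F [-0.1  0.2  0.1] open 0.4 grip 0.0 q [-0.24  0.58  1.38 -0.    1.19 -0.15]
```

View pics/win2.png

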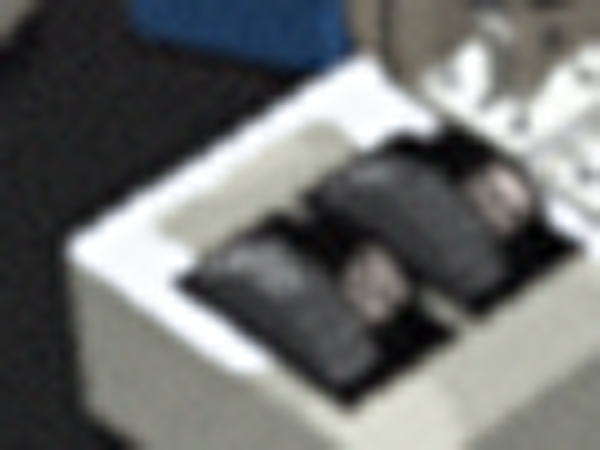

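carry_out(deltas=[[0,1.58,0,0,0,0,0],[0,0,1.7,0,0,0,0],[0,0,1.7,0,0,0,0],[0,0,1.2,0,0,0,0],[0,0,0.3,0,0,0,0],[0,0,0.2,0,0,0,0],[0,0,0,0,0,0,0],[0,0,0,0,0,0,0]])

```text
time: 53.3
tool_pos: [0.6273, -0.0737, 0.1026]
tool_rot: [3.14, 0.0, 1.475]
contact_force: [-7.1, 1.0, 21.6]
opening: 0.0002
grip_force: 11.8
```

carry_out(deltas=[[0,-0.3,0,0,0,0,0],[0,-0.3,0,0,0,0,0],[0,-0.3,0,0,0,0,0],[0,-0.3,0,0,0,0,0],[0,-0.3,0,0,0,0,0],[0,-0.3,0,0,0,0,0],[0,0,0,0,0,0,0],[0,0,0,0,0,0,0]])

```text
time: 53.97
tool_pos: [0.6102, -0.0721, 0.102]
tool_rot: [3.138, 0.0, 1.475]
contact_force: [-2.2, 1.7, 15.8]
opening: 0.0007
grip_force: 7.4
```

carry_out(deltas=[[0,0,-0.5,0,0,0,0],[0,0,-0.5,0,0,0,0],[0,0.9,0,0,0,0,0],[0,0.9,0,0,0,0,0],[0,0,0.6,0,0,0,0],[0,0,0.4,0,0,0,0],[0,0,0,0,0,0,0],[0,0,0,0,0,0,0]])

```text
time: 54.63
tool_pos: [0.6298, -0.0743, 0.1026]
tool_rot: [3.133, 0.001, 1.475]
contact_force: [4.6, -0.7, 12.3]
opening: 0.0006
grip_force: 6.8
```

carry_out(deltas=[[0,-0.3,0,0,0,0,0],[0,-0.3,0,0,0,0,0],[0,-0.3,0,0,0,0,0],[0,-0.3,0,0,0,0,0],[0,-0.3,0,0,0,0,0],[0,-0.3,0,0,0,0,0],[0,0,0,0,0,0,0],[0,0,0,0,0,0,0]])

```text
time: 55.3
tool_pos: [0.6096, -0.0723, 0.1019]
tool_rot: [3.139, 0.001, 1.475]
contact_force: [-2.0, 0.5, 14.6]
opening: 0.0007
grip_force: 6.5
```

carry_out(deltas=[[0,0,-0.5,0,0,0,0],[0,0,-0.5,0,0,0,0],[0,0.8,0,0,0,0,0],[0,0.8,0,0,0,0,0],[0,0,0,0,0,0,0],[0,0,0.6,0,0,0,0],[0,0,0.35,0,0,0,0],[0,0,0,0,0,0,0]])

```text
time: 55.97
tool_pos: [0.6272, -0.0739, 0.1028]
tool_rot: [3.135, 0.001, 1.475]
contact_force: [4.4, 0.2, 10.7]
opening: 0.0004
grip_force: 5.2
```

carry_out(deltas=[[0,0,0,0,0,0,0],[0,-0.3,0,0,0,0,0],[0,-0.3,0,0,0,0,0],[0,-0.3,0,0,0,0,0],[0,-0.3,0,0,0,0,0],[0,0,0,0,0,0,0],[0,0,0,0,0,0,0],[0,0,0,0,0,0,0]])

```text
time: 56.63
tool_pos: [0.6141, -0.0726, 0.1032]
tool_rot: [3.137, 0.001, 1.475]
contact_force: [-0.7, 0.6, 15.5]
opening: 0.0006
grip_force: 7.9
```

carry_out(deltas=[[0,-0.15,0,0,0,0,0],[0,-0.13,0,0,0,0,0],[0,0,0,0,0,0,0],[0,0,0,0,0,0,0],[0,0,-0.3,0,0,0,0],[0,0,-2.5,0,0,0,0],[0,0,-2.5,0,0,0,0],[0,0,0,0,0,0,0]])

```text
time: 57.3
tool_pos: [0.6118, -0.0725, 0.1578]
tool_rot: [3.135, 0.001, 1.475]
contact_force: [1.4, -1.4, 0.6]
opening: 0.0006
grip_force: 0.0
```

carry_out(deltas=[[2.7,-2,0,0,0,0,0],[2.7,-2,0,0,0,0,0],[2.7,-2,0,0,0,0,0],[2.7,-2,0,0,0,0,0],[2.7,-2,0,0,0,0,0],[2.7,-2,0,0,0,0,0],[2.7,-2,0,0,0,0,0],[2.7,-2,0,0,0,0,0]])

```text
time: 57.97
tool_pos: [0.4697, 0.1591, 0.1527]
tool_rot: [-3.14, 0.001, 1.474]
contact_force: [-0.1, 0.8, -0.2]
opening: 0.0006
grip_force: 0.0
```

```bash
cat >> h.py <<'E'
def wins(name,n=8):
    """average n frames of each camera, sample a flat window patch (26x26 mm, 0.5 mm/px) for both wheels"""
    a=np.radians(-5.5); ux=np.array([np.cos(a),np.sin(a),0]);uy=np.array([-ux[1],ux[0],0]);uz=np.array([0,0,1.])
    e=np.radians(55); nrm=-np.cos(e)*ux+np.sin(e)*uz; up=np.sin(e)*ux+np.cos(e)*uz
    rows=[]
    for cn,bias in(("top",(0,0,0)),("scene",(.0,.003,0))):
        c=cam(cn); im=c["image"].astype(float)
        for _ in range(n-1): im+=cams.read_camera(cn)["image"]
        im=(im/n).astype(np.float32); out=[]
        for Y in(162,108):
            cen=np.array([.605,-.1823,.060])+.001*(2*ux+(Y-21.5)*uy)+.029*nrm+np.array(bias)
            g=(np.arange(60)-29.5)*.0005
            pts=(cen+g[None,:,None]*(-uy)-g[:,None,None]*up).reshape(-1,3)
            uv=proj(c,pts).astype(np.float32).reshape(60,60,2)
            out.append(cv2.remap(im,uv[...,0],uv[...,1],cv2.INTER_CUBIC))
        rows.append(np.hstack(out))
    I=np.vstack(rows); np.save("pics/"+name,I); cv2.imwrite("pics/"+name+".png",cv2.resize(np.clip(I*1.1,0,255).astype(np.uint8),(600,600),interpolation=cv2.INTER_CUBIC))
E
python3 - <<'E'
from h import *
st(); wins("wA")
E
```

```text
t58.0 pos [469.7 159.1 152.7] rot [-3.140e+00  1.000e-03  1.474e+00] F [-0.1  0.8 -0.2] open 0.6 grip 0.0 q [ 0.17  0.38  1.72 -0.    1.05  0.27]
```

View pics/wA.png

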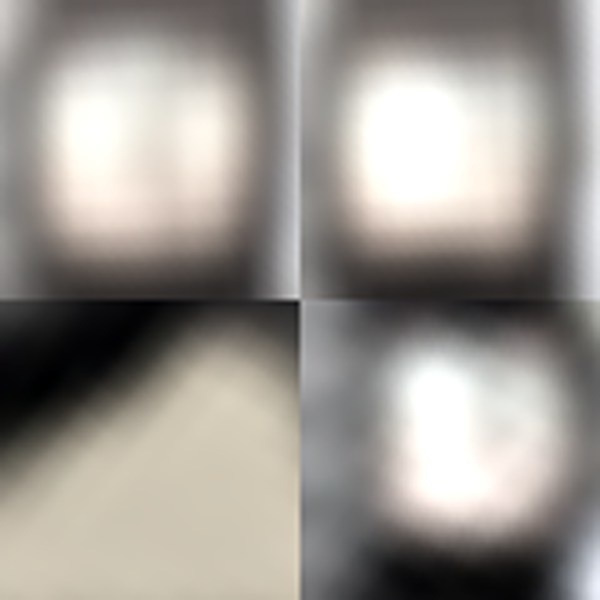

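Run:
```python
from h import *
I=np.load("pics/wA.npy").mean(2)
for nm,T in(("L top",I[:60,:60]),("R top",I[:60,60:]),("R scene",I[60:,60:])):
    print(nm); D=cv2.resize(T,(20,20),interpolation=cv2.INTER_AREA)
    for r in D: print(" ".join("%3d"%v for v in r))
```

```text
L top
175 148 121 100  88  87  88  90  91  91  90  88  87  85  83  80  79  88 121 165
170 144 119 104  99 103 107 110 112 111 108 103  98  93  89  82  80  87 119 163
163 137 117 110 115 124 132 136 140 139 134 125 117 111 104  92  84  88 118 162
152 129 119 125 141 153 163 166 170 168 161 150 141 133 123 107  93  90 117 161
141 125 125 142 167 181 190 193 195 192 184 174 168 161 150 129 107  96 118 160
133 125 134 161 191 205 212 210 208 203 195 189 187 183 173 149 121 103 119 159
131 129 144 175 207 221 225 222 216 210 202 200 205 205 194 167 135 110 120 158
132 132 150 185 218 230 232 229 221 213 206 207 214 216 206 178 142 114 121 158
135 133 152 188 222 234 235 231 222 213 207 210 220 223 214 184 146 116 121 157
137 134 151 186 221 233 234 230 219 209 204 208 219 223 213 182 145 116 122 158
136 131 147 182 216 230 231 227 216 206 201 204 216 219 208 177 141 115 123 160
130 127 142 177 210 226 227 223 214 204 198 199 209 211 198 167 133 111 123 163
124 121 136 169 202 220 224 222 214 206 198 195 202 202 189 157 124 107 123 163
121 117 129 160 192 211 216 216 211 203 193 187 189 18
[... 3019 characters left out ...]
 144 182 215 238 247 244 237 229 220 210 199 176 142 114 104
128 124 118 111 115 138 175 213 235 240 239 237 231 217 204 186 157 125 103 101
116 112 108 103 109 130 159 188 211 223 225 220 212 206 193 165 132 108  99 107
114 111 104  97  97 107 127 150 166 179 188 184 179 174 158 133 108  95 101 122
121 115 102  92  84  79  85  99 114 125 127 130 134 125 107  93  85  87 106 138
126 116 101  83  65  56  52  52  61  70  74  77  75  68  61  57  61  81 118 161
121 111  97  74  52  35  25  25  27  27  31  36  33  28  27  31  48  82 131 182
110 101  84  66  47  27  13  10  10  12  12  10  12  12  11  18  44  90 143 198
103  90  72  56  38  24  15   8   7  10  10   8   7   6   7  18  45  86 145 204
```

```bash
cat >> h.py <<'E'
def ribs(n=6,ims=None):
    a=np.radians(-5.5); ux=np.array([np.cos(a),np.sin(a),0]);uy=np.array([-ux[1],ux[0],0]);uz=np.array([0,0,1.])
    for cn,bias,rng in(("top",(0,0,0),(-40,30)),("scene",(0,.003,0),(-60,10))):
        c=cam(cn); im=c["image"].astype(float)
        for _ in range(n-1): im+=cams.read_camera(cn)["image"]
        im=(im/n).mean(2).astype(np.float32)
        if ims is not None and cn=="top": im=ims
        for nm,Y in(("L",162),("R",108)):
            th=np.radians(np.arange(rng[0],rng[1]+1,1.)); w=np.arange(-5,6,1.)
            ax=np.array([.605,-.1823,.060])+.002*ux+np.array(bias)
            p=ax+.036*(np.sin(th)[:,None,None]*ux+np.cos(th)[:,None,None]*uz)+.001*(Y+w[None,:,None])*uy
            uv=proj(c,p.reshape(-1,3)).astype(np.float32).reshape(len(th),len(w),2)
            f=cv2.remap(im,uv[...,0],uv[...,1],cv2.INTER_CUBIC).mean(1)
            A=np.c_[np.ones_like(th),th,th**2,th**3,np.cos(24*th),np.sin(24*th)]
            x,r,_,_=np.linalg.lstsq(A,f,rcond=None); res=f-A@x
            print(cn,nm,"amp %.1f"%np.hypot(x[4],x[5]),"res %.1f"%res.std(),"rib phase deg %.2f of 15"%(np.degrees(np.arctan2(x[5],x[4])/24)%15), f[::3].round(0).astype(int).tolist())
E
python3 - <<'E'
from h import *
ribs()
print("initial"); ribs(2,cv2.imread("pics/top0.png").astype(np.float32).mean(2))
E
```

```text
top L amp 2.7 res 8.6 rib phase deg 0.96 of 15 [151, 153, 162, 168, 164, 159, 164, 179, 195, 203, 202, 198, 198, 198, 192, 184, 173, 167, 167, 171, 172, 169, 161, 154]
top R amp 2.8 res 14.0 rib phase deg 7.66 of 15 [166, 161, 158, 159, 164, 167, 168, 172, 181, 199, 214, 218, 214, 203, 190, 180, 173, 166, 161, 159, 163, 170, 177, 180]
scene L amp 5.1 res 25.4 rib phase deg 9.25 of 15 [172, 179, 180, 173, 154, 126, 93, 62, 36, 16, 7, 7, 7, 13, 30, 53, 72, 77, 68, 53, 39, 29, 24, 23]
scene R amp 9.2 res 2.5 rib phase deg 7.44 of 15 [96, 109, 127, 130, 120, 113, 123, 139, 143, 135, 131, 142, 155, 155, 146, 143, 150, 157, 153, 143, 139, 138, 136, 133]
initial
top L amp 2.7 res 8.7 rib phase deg 0.86 of 15 [156, 157, 167, 172, 168, 163, 168, 184, 201, 208, 207, 203, 203, 203, 197, 189, 178, 171, 172, 175, 176, 173, 166, 159]
top R amp 3.7 res 11.3 rib phase deg 11.63 of 15 [159, 171, 173, 166, 164, 167, 173, 177, 179, 185, 199, 216, 221, 218, 207, 196, 184, 179, 180, 177, 171, 166, 168, 175]
scene L amp 5.0 res 25.6 rib phase deg 9.11 of 15 [172, 178, 180, 173, 154, 125, 93, 61, 34, 14, 8, 7, 7, 14, 31, 53, 72, 78, 69, 53, 39, 29, 25, 23]
scene R amp 8.8 res 2.8 rib phase deg 7.42 of 15 [96, 108, 126, 130, 120, 112, 125, 140, 144, 134, 131, 142, 155, 155, 146, 145, 151, 156, 151, 143, 139, 138, 135, 131]
```

Run:
```python
from h import *
s=st(); plan([(630.9,-19.9,152),(630.9,-19.9,111)],yaw=1.475)
```

```text
t59.6 pos [471.8 158.2 153.7] rot [3.142 0.    1.475] F [-0.3 -0.7 -0.3] open 0.5 grip 0.0 q [ 0.17  0.38  1.72 -0.    1.05  0.27]
turn tz total -0.0
-> (630.9, -19.9, 152) cm: [-16.21  17.54   0.17] len 23.9
-> (630.9, -19.9, 111) cm: [0.  0.  4.1] len 4.1
```

carry_out(deltas=[[-2.03,2.19,0.02,0,0,0,0],[-2.03,2.19,0.02,0,0,0,0],[-2.03,2.19,0.02,0,0,0,0],[-2.03,2.19,0.02,0,0,0,0],[-2.03,2.19,0.02,0,0,0,0],[-2.03,2.19,0.02,0,0,0,0],[-2.03,2.19,0.02,0,0,0,0],[-2.0,2.2,0.02,0,0,0,0]])

```text
time: 60.23
tool_pos: [0.6315, -0.0213, 0.152]
tool_rot: [-3.141, 0.0, 1.474]
contact_force: [1.1, 0.6, 0.1]
opening: 0.0005
grip_force: 0.0
```

carry_out(deltas=[[0,0,2.0,0,0,0,0],[0,0,2.1,0,0,0,0],[0,0,0.95,0,0,0,0],[0,-0.35,0,0,0,0,0],[0,-0.35,0,0,0,0,0],[0,-0.35,0,0,0,0,0],[0,-0.35,0,0,0,0,0],[0,0,0,0,0,0,0]])

```text
time: 60.9
tool_pos: [0.6175, -0.0195, 0.1034]
tool_rot: [3.138, 0.002, 1.475]
contact_force: [-0.8, -3.6, 7.1]
opening: 0.0004
grip_force: 3.5
```

carry_out(deltas=[[0,0,-0.9,0,0,0,0],[0,1.4,0,0,0,0,0],[0,0,0.9,0,0,0,0],[0,-0.35,0,0,0,0,0],[0,-0.35,0,0,0,0,0],[0,-0.35,0,0,0,0,0],[0,-0.35,0,0,0,0,0],[0,0,0,0,0,0,0]])

```text
time: 61.57
tool_pos: [0.6174, -0.0185, 0.1034]
tool_rot: [3.138, 0.0, 1.475]
contact_force: [0.6, 0.7, 12.0]
opening: 0.0007
grip_force: 5.8
```

Rolling is smooth; continuing in pairs.

carry_out(deltas=[[0,0,-0.9,0,0,0,0],[0,1.4,0,0,0,0,0],[0,0,0.9,0,0,0,0],[0,-0.35,0,0,0,0,0],[0,-0.35,0,0,0,0,0],[0,-0.35,0,0,0,0,0],[0,-0.35,0,0,0,0,0],[0,0,0,0,0,0,0]])

```text
time: 62.23
tool_pos: [0.616, -0.0185, 0.1022]
tool_rot: [3.141, 0.0, 1.475]
contact_force: [-1.5, -0.2, 10.8]
opening: 0.0005
grip_force: 5.9
```

carry_out(deltas=[[0,0,-0.9,0,0,0,0],[0,1.4,0,0,0,0,0],[0,0,0.9,0,0,0,0],[0,-0.35,0,0,0,0,0],[0,-0.35,0,0,0,0,0],[0,-0.35,0,0,0,0,0],[0,-0.35,0,0,0,0,0],[0,0,0,0,0,0,0]])

```text
time: 62.9
tool_pos: [0.6164, -0.0186, 0.1026]
tool_rot: [3.14, 0.0, 1.475]
contact_force: [-0.9, 0.0, 15.2]
opening: 0.0001
grip_force: 7.0
```

carry_out(deltas=[[0,0,-0.9,0,0,0,0],[0,1.4,0,0,0,0,0],[0,0,0.9,0,0,0,0],[0,-0.35,0,0,0,0,0],[0,-0.35,0,0,0,0,0],[0,-0.35,0,0,0,0,0],[0,-0.35,0,0,0,0,0],[0,0,0,0,0,0,0]])

```text
time: 63.57
tool_pos: [0.617, -0.0187, 0.1031]
tool_rot: [3.138, 0.0, 1.475]
contact_force: [-1.3, -0.9, 15.8]
opening: 0.0002
grip_force: 8.3
```

carry_out(deltas=[[0,0,-0.9,0,0,0,0],[0,1.4,0,0,0,0,0],[0,0,0.9,0,0,0,0],[0,-0.35,0,0,0,0,0],[0,-0.35,0,0,0,0,0],[0,-0.35,0,0,0,0,0],[0,-0.35,0,0,0,0,0],[0,0,0,0,0,0,0]])

```text
time: 64.23
tool_pos: [0.6169, -0.0188, 0.1025]
tool_rot: [3.138, 0.0, 1.475]
contact_force: [0.4, 0.3, 14.3]
opening: 0.0004
grip_force: 6.4
```

carry_out(deltas=[[0,0,-0.9,0,0,0,0],[0,1.4,0,0,0,0,0],[0,0,0.9,0,0,0,0],[0,-0.35,0,0,0,0,0],[0,-0.35,0,0,0,0,0],[0,-0.35,0,0,0,0,0],[0,-0.35,0,0,0,0,0],[0,0,0,0,0,0,0]])

```text
time: 64.9
tool_pos: [0.6165, -0.0187, 0.1026]
tool_rot: [3.139, 0.0, 1.475]
contact_force: [-2.2, -0.6, 16.5]
opening: 0.0005
grip_force: 8.6
```

carry_out(deltas=[[0,0,-0.9,0,0,0,0],[0,1.4,0,0,0,0,0],[0,0,0.9,0,0,0,0],[0,-0.35,0,0,0,0,0],[0,-0.35,0,0,0,0,0],[0,-0.35,0,0,0,0,0],[0,-0.35,0,0,0,0,0],[0,0,0,0,0,0,0]])

```text
time: 65.57
tool_pos: [0.6174, -0.0188, 0.1032]
tool_rot: [3.137, 0.0, 1.475]
contact_force: [-1.0, 0.5, 20.0]
opening: 0.0005
grip_force: 9.6
```

carry_out(deltas=[[0,0,-0.9,0,0,0,0],[0,1.4,0,0,0,0,0],[0,0,0.9,0,0,0,0],[0,-0.35,0,0,0,0,0],[0,-0.35,0,0,0,0,0],[0,-0.35,0,0,0,0,0],[0,-0.35,0,0,0,0,0],[0,0,0,0,0,0,0]])

```text
time: 66.23
tool_pos: [0.6169, -0.0188, 0.1024]
tool_rot: [3.138, 0.0, 1.475]
contact_force: [-1.4, -0.3, 16.7]
opening: 0.0003
grip_force: 7.6
```

carry_out(deltas=[[0,0,-0.9,0,0,0,0],[0,1.4,0,0,0,0,0],[0,0,0.9,0,0,0,0],[0,-0.35,0,0,0,0,0],[0,-0.35,0,0,0,0,0],[0,-0.35,0,0,0,0,0],[0,-0.35,0,0,0,0,0],[0,0,0,0,0,0,0]])

```text
time: 66.9
tool_pos: [0.6166, -0.0188, 0.1026]
tool_rot: [3.139, 0.0, 1.475]
contact_force: [-1.5, 0.5, 18.6]
opening: 0.0004
grip_force: 9.1
```

Run:
```python
from h import *
s=st(); ribs(3)
```

```text
t66.9 pos [616.6 -18.8 102.6] rot [3.139 0.    1.475] F [-1.5  0.5 18.6] open 0.4 grip 9.1 q [-0.15  0.63  1.43 -0.    1.08 -0.06]
top L amp 7.7 res 21.3 rib phase deg 6.27 of 15 [190, 193, 194, 195, 195, 195, 195, 195, 194, 190, 175, 143, 103, 59, 30, 24, 25, 35, 48, 61, 73, 76, 75, 69]
top R amp 1.0 res 3.1 rib phase deg 5.74 of 15 [144, 140, 136, 133, 133, 126, 116, 109, 103, 99, 96, 96, 97, 97, 96, 95, 95, 97, 101, 110, 123, 135, 145, 151]
scene L amp 1.3 res 4.8 rib phase deg 8.25 of 15 [72, 77, 80, 78, 75, 74, 76, 78, 79, 77, 77, 79, 81, 84, 92, 101, 107, 108, 106, 104, 98, 91, 88, 87]
scene R amp 4.5 res 14.8 rib phase deg 13.23 of 15 [91, 94, 104, 110, 109, 106, 105, 106, 104, 94, 72, 45, 26, 25, 35, 44, 48, 52, 58, 63, 64, 62, 59, 56]
```

carry_out(deltas=[[0,0,-1.2,0,0,0,0],[0,0,0,0,0,0,0],[0,1.4,0,0,0,0,0],[0,0,0.6,0,0,0,0],[0,0,0.55,0,0,0,0],[0,-0.7,0,0,0,0,0],[0,-0.7,0,0,0,0,0],[0,0,0,0,0,0,0]])

```text
time: 67.87
tool_pos: [0.618, -0.019, 0.1028]
tool_rot: [3.135, 0.001, 1.475]
contact_force: [4.3, -1.0, 9.2]
opening: 0.0003
grip_force: 5.0
```

carry_out(deltas=[[0,0,-1.2,0,0,0,0],[0,0,0,0,0,0,0],[0,1.4,0,0,0,0,0],[0,0,0.6,0,0,0,0],[0,0,0.6,0,0,0,0],[0,-0.7,0,0,0,0,0],[0,-0.7,0,0,0,0,0],[0,0,0,0,0,0,0]])

```text
time: 68.53
tool_pos: [0.6177, -0.0189, 0.1027]
tool_rot: [3.136, 0.0, 1.475]
contact_force: [3.4, -0.3, 8.7]
opening: 0.0005
grip_force: 4.8
```

carry_out(deltas=[[0,0,-1.2,0,0,0,0],[0,0,0,0,0,0,0],[0,1.4,0,0,0,0,0],[0,0,0.6,0,0,0,0],[0,0,0.6,0,0,0,0],[0,-0.7,0,0,0,0,0],[0,-0.7,0,0,0,0,0],[0,0,0,0,0,0,0]])

```text
time: 69.2
tool_pos: [0.6176, -0.0189, 0.1027]
tool_rot: [3.137, 0.0, 1.475]
contact_force: [4.7, -0.2, 9.1]
opening: 0.0003
grip_force: 4.6
```

carry_out(deltas=[[0,-0.2,0,0,0,0,0],[0,-0.2,0,0,0,0,0],[0,-0.2,0,0,0,0,0],[0,0,0,0,0,0,0],[0,0,0,0,0,0,0],[0,0,0,0,0,0,0],[0,0,0,0,0,0,0],[0,0,0,0,0,0,0]])

```text
time: 69.87
tool_pos: [0.6122, -0.0184, 0.1027]
tool_rot: [3.137, 0.0, 1.474]
contact_force: [5.7, -0.2, 7.9]
opening: 0.0005
grip_force: 4.0
```

carry_out(deltas=[[0,0,-0.5,0,0,0,0],[0,0,-3,0,0,0,0],[0,0,-3,0,0,0,0],[-3,-1,0,0,0,0,0],[-3,-1,0,0,0,0,0],[-3,-1,0,0,0,0,0],[-3,-1,0,0,0,0,0],[-3,-1,0,0,0,0,0]])

```text
time: 70.53
tool_pos: [0.5443, -0.163, 0.1655]
tool_rot: [-3.138, -0.001, 1.475]
contact_force: [0.1, -0.5, 1.2]
opening: 0.0002
grip_force: 0.0
```

carry_out(deltas=[[-3,-1,0,0,0,0,0],[-3,-1,0,0,0,0,0],[-3,-1,0,0,0,0,0],[-3,-1,0,0,0,0,0],[-3,-1,0,0,0,0,0],[0,0,0,0,0,0,0],[0,0,0,0,0,0,0],[0,0,0,0,0,0,0]])

```text
time: 71.2
tool_pos: [0.4817, -0.306, 0.166]
tool_rot: [-3.139, -0.002, 1.474]
contact_force: [-0.2, 0.1, 0.3]
opening: 0.0008
grip_force: 0.0
```

Run:
```python
from h import *
s=st(); ribs(4); wins("wB",4)
I=np.load("pics/wB.npy").mean(2)
for nm,T in(("L top",I[:60,:60]),("L scene",I[60:,:60]),("R scene",I[60:,60:])):
    print(nm); D=cv2.resize(T,(20,20),interpolation=cv2.INTER_AREA)
    for r in D[3:17]: print(" ".join("%3d"%v for v in r))
```

```text
t71.2 pos [ 481.7 -306.   166. ] rot [-3.139e+00 -2.000e-03  1.474e+00] F [-0.2  0.1  0.3] open 0.8 grip 0.0 q [-0.7   0.49  1.49  0.    1.16 -0.6 ]
top L amp 2.5 res 11.5 rib phase deg 6.40 of 15 [167, 159, 157, 162, 170, 170, 169, 172, 182, 201, 214, 213, 206, 196, 186, 179, 175, 171, 167, 164, 166, 173, 178, 181]
top R amp 2.9 res 14.0 rib phase deg 7.65 of 15 [168, 163, 159, 161, 165, 168, 169, 174, 183, 201, 215, 219, 215, 204, 192, 182, 175, 167, 162, 160, 164, 171, 179, 182]
scene L amp 10.5 res 4.7 rib phase deg 6.46 of 15 [89, 113, 128, 121, 105, 101, 114, 128, 130, 124, 128, 143, 152, 143, 130, 130, 142, 147, 139, 132, 132, 134, 134, 133]
scene R amp 8.7 res 2.6 rib phase deg 7.43 of 15 [92, 104, 121, 124, 115, 108, 119, 135, 138, 129, 125, 136, 149, 149, 140, 137, 144, 150, 146, 139, 135, 133, 130, 127]
L top
139 121 116 129 154 173 188 193 192 183 170 154 144 135 125 108  95  93 119 161
138 125 127 150 181 200 214 217 216 208 194 181 174 165 153 131 109  99 120 161
140 132 140 169 202 219 228 228 225 218 208 199 196 190 177 152 123 105 120 161
143 138 150 181 214 229 234 
[... 2407 characters left out ...]
 140 176 212 238 243 234 219 204 198 202 203 183 147 114  99
131 125 118 112 117 138 176 214 235 241 234 220 207 203 206 200 180 150 118 105
134 129 123 118 120 138 174 209 234 244 238 224 214 212 210 198 177 146 117 105
132 129 122 114 114 138 175 208 232 241 238 230 223 214 204 192 170 137 110 100
123 120 114 108 110 132 168 205 228 233 232 231 225 210 197 178 150 120  99  96
112 109 105 100 105 124 152 180 203 215 217 214 206 200 185 157 126 104  95 103
110 107 100  93  92 101 121 143 159 171 180 177 172 167 151 127 103  91  97 117
117 111  98  87  78  74  81  94 108 118 120 123 127 118 102  89  81  84 102 133
121 111  97  79  61  53  50  50  56  65  69  72  71  65  60  56  58  77 114 155
```

Run:
```python
from h import *
W=cv2.imread("pics/win2.png").astype(np.float32); w=cv2.resize(W,(60,45),interpolation=cv2.INTER_AREA).mean(2)
c=cam("scene"); im=np.zeros((400,640),np.float32); im[165:210,262:322]=w
i0=cv2.imread("pics/scene0.png").astype(np.float32).mean(2)
a=np.radians(-5.5); ux=np.array([np.cos(a),np.sin(a),0]);uy=np.array([-ux[1],ux[0],0]);uz=np.array([0,0,1.])
for tag,I in(("stop",im),("init",i0)):
  for nm,Y in(("L",162),("R",108)):
    for rng in((-60,10),(-60,-5),(-50,0)):
        th=np.radians(np.arange(rng[0],rng[1]+1,1.)); ww=np.arange(-5,6,1.)
        ax=np.array([.605,-.1823,.060])+.002*ux+np.array([0,.003,0])
        p=ax+.036*(np.sin(th)[:,None,None]*ux+np.cos(th)[:,None,None]*uz)+.001*(Y+ww[None,:,None])*uy
        uv=proj(c,p.reshape(-1,3)).astype(np.float32).reshape(len(th),len(ww),2)
        f=cv2.remap(I,uv[...,0],uv[...,1],cv2.INTER_CUBIC).mean(1)
        A=np.c_[np.ones_like(th),th,th**2,th**3,np.cos(24*th),np.sin(24*th)]
        x=np.linalg.lstsq(A,f,rcond=None)[0]
        print(tag,nm,rng,"amp %.1f res %.1f ph %.2f"%(np.hypot(x[4],x[5]),(f-A@x).std(),np.degrees(np.arctan2(x[5],x[4])/24)%15))
```

```text
stop L (-60, 10) amp 1.8 res 7.0 ph 0.77
stop L (-60, -5) amp 3.7 res 2.1 ph 2.10
stop L (-50, 0) amp 3.0 res 4.2 ph 4.15
stop R (-60, 10) amp 1.2 res 1.6 ph 11.36
stop R (-60, -5) amp 1.3 res 0.8 ph 13.22
stop R (-50, 0) amp 0.7 res 0.9 ph 11.57
init L (-60, 10) amp 10.0 res 5.6 ph 1.58
init L (-60, -5) amp 13.4 res 4.0 ph 1.65
init L (-50, 0) amp 10.4 res 4.1 ph 2.00
init R (-60, 10) amp 7.2 res 5.0 ph 11.79
init R (-60, -5) amp 10.0 res 2.7 ph 12.09
init R (-50, 0) amp 8.6 res 3.0 ph 12.11
```

Run:
```python
from h import *
s=st(); plan([(620.5,-73.1,152),(620.5,-73.1,112)],yaw=1.475)
```

```text
t72.0 pos [ 482.4 -307.1  167.2] rot [3.142 0.    1.475] F [ 0.3 -0.2  0.2] open 0.5 grip 0.0 q [-0.7   0.49  1.49 -0.    1.16 -0.6 ]
turn tz total -0.0
-> (620.5, -73.1, 152) cm: [24.62 11.51  1.52] len 27.2
-> (620.5, -73.1, 112) cm: [0. 0. 4.] len 4.0
```

carry_out(deltas=[[3.08,1.44,0.19,0,0,0,0],[3.08,1.44,0.19,0,0,0,0],[3.08,1.44,0.19,0,0,0,0],[3.08,1.44,0.19,0,0,0,0],[3.08,1.44,0.19,0,0,0,0],[3.08,1.44,0.19,0,0,0,0],[3.07,1.44,0.19,0,0,0,0],[3.07,1.43,0.19,0,0,0,0]])

```text
time: 72.72
tool_pos: [0.6213, -0.0716, 0.1519]
tool_rot: [3.141, 0.0, 1.475]
contact_force: [1.3, -0.2, -0.4]
opening: 0.0006
grip_force: 0.0
```

carry_out(deltas=[[0,0,0,0,0,0,0],[0,0,2,0,0,0,0],[0,0,2,0,0,0,0],[0,0,0.5,0,0,0,0],[0,0,0.3,0,0,0,0],[0,0,0.25,0,0,0,0],[0,0,0,0,0,0,0],[0,0,0,0,0,0,0]])

```text
time: 73.38
tool_pos: [0.6219, -0.0732, 0.1037]
tool_rot: [3.138, -0.0, 1.474]
contact_force: [0.4, 2.8, 5.6]
opening: 0.0001
grip_force: 2.9
```

carry_out(deltas=[[0,-0.1,0,0,0,0,0],[0,-0.1,0,0,0,0,0],[0,-0.1,0,0,0,0,0],[0,0,0,0,0,0,0],[0,0,0,0,0,0,0],[0,0,0,0,0,0,0],[0,0,0,0,0,0,0],[0,0,0,0,0,0,0]])

```text
time: 74.05
tool_pos: [0.6194, -0.0729, 0.1039]
tool_rot: [3.136, -0.0, 1.474]
contact_force: [2.7, 2.1, 6.5]
opening: 0.0001
grip_force: 3.5
```

carry_out(deltas=[[0,-0.04,0,0,0,0,0],[0,0,0,0,0,0,0],[0,0,0,0,0,0,0],[0,0,-1.2,0,0,0,0],[0,0,0,0,0,0,0],[2.7,-0.4,0,0,0,0,0],[2.7,-0.43,0,0,0,0,0],[0,0,0,0,0,0,0]])

```text
time: 74.72
tool_pos: [0.6135, -0.0146, 0.1134]
tool_rot: [-3.141, -0.001, 1.477]
contact_force: [0.2, -0.4, 0.8]
opening: 0.0007
grip_force: 0.0
```

carry_out(deltas=[[0,0,0,0,0,0,0],[0,0,0.6,0,0,0,0],[0,0,0.65,0,0,0,0],[0,0,0,0,0,0,0],[0,0,0,0,0,0,0],[0,0,0,0,0,0,0],[0,0,0,0,0,0,0],[0,0,0,0,0,0,0]])

```text
time: 75.38
tool_pos: [0.6149, -0.0193, 0.1026]
tool_rot: [3.139, 0.0, 1.473]
contact_force: [-2.6, 0.0, 14.6]
opening: 0.0006
grip_force: 7.2
```

carry_out(deltas=[[0,0.4,0,0,0,0,0],[0,0.4,0,0,0,0,0],[0,0.4,0,0,0,0,0],[0,0.4,0,0,0,0,0],[0,0,0,0,0,0,0],[0,0,0,0,0,0,0],[0,0,0,0,0,0,0],[0,0,0,0,0,0,0]])

```text
time: 76.05
tool_pos: [0.6323, -0.021, 0.1027]
tool_rot: [3.136, 0.0, 1.473]
contact_force: [2.7, 1.6, 10.4]
opening: 0.0002
grip_force: 5.1
```

carry_out(deltas=[[0,0,-1.2,0,0,0,0],[0,0,0,0,0,0,0],[0,-1.6,0,0,0,0,0],[0,0,0,0,0,0,0],[0,0,0.6,0,0,0,0],[0,0,0.6,0,0,0,0],[0,0,0,0,0,0,0],[0,0,0,0,0,0,0]])

```text
time: 76.72
tool_pos: [0.6147, -0.0188, 0.1022]
tool_rot: [3.141, 0.001, 1.474]
contact_force: [-5.6, 0.8, 14.5]
opening: 0.0005
grip_force: 7.4
```

carry_out(deltas=[[0,0.4,0,0,0,0,0],[0,0.4,0,0,0,0,0],[0,0.4,0,0,0,0,0],[0,0.4,0,0,0,0,0],[0,0,0,0,0,0,0],[0,0,0,0,0,0,0],[0,0,0,0,0,0,0],[0,0,0,0,0,0,0]])

```text
time: 77.38
tool_pos: [0.6331, -0.0206, 0.1027]
tool_rot: [3.134, 0.001, 1.474]
contact_force: [2.2, -0.4, 11.8]
opening: 0.0006
grip_force: 5.7
```

carry_out(deltas=[[0,0,-1.2,0,0,0,0],[0,0,0,0,0,0,0],[0,-1.6,0,0,0,0,0],[0,0,0,0,0,0,0],[0,0,0.6,0,0,0,0],[0,0,0.6,0,0,0,0],[0,0,0,0,0,0,0],[0,0,0,0,0,0,0]])

```text
time: 78.05
tool_pos: [0.615, -0.0184, 0.1021]
tool_rot: [3.14, 0.0, 1.475]
contact_force: [-4.8, 0.5, 14.0]
opening: 0.0006
grip_force: 8.0
```

carry_out(deltas=[[0,0.4,0,0,0,0,0],[0,0.4,0,0,0,0,0],[0,0.4,0,0,0,0,0],[0,0.4,0,0,0,0,0],[0,0,0,0,0,0,0],[0,0,0,0,0,0,0],[0,0,0,0,0,0,0],[0,0,0,0,0,0,0]])

```text
time: 78.72
tool_pos: [0.6332, -0.0202, 0.1027]
tool_rot: [3.134, 0.0, 1.474]
contact_force: [1.9, -0.3, 11.7]
opening: 0.0004
grip_force: 5.8
```

carry_out(deltas=[[0,0,-1.2,0,0,0,0],[0,0,0,0,0,0,0],[0,-1.6,0,0,0,0,0],[0,0,0,0,0,0,0],[0,0,0.6,0,0,0,0],[0,0,0.6,0,0,0,0],[0,0,0,0,0,0,0],[0,0,0,0,0,0,0]])

```text
time: 79.38
tool_pos: [0.6149, -0.0184, 0.1021]
tool_rot: [3.14, 0.0, 1.475]
contact_force: [-4.8, 0.2, 14.6]
opening: 0.0003
grip_force: 8.0
```

carry_out(deltas=[[0,0.4,0,0,0,0,0],[0,0.4,0,0,0,0,0],[0,0.4,0,0,0,0,0],[0,0.4,0,0,0,0,0],[0,0,0,0,0,0,0],[0,0,0,0,0,0,0],[0,0,0,0,0,0,0],[0,0,0,0,0,0,0]])

```text
time: 80.05
tool_pos: [0.6333, -0.0202, 0.1028]
tool_rot: [3.134, 0.0, 1.474]
contact_force: [2.7, 0.3, 13.1]
opening: 0.0005
grip_force: 5.9
```

carry_out(deltas=[[0,0,-0.5,0,0,0,0],[0,0,-3,0,0,0,0],[0,0,-3,0,0,0,0],[-3,-1,0,0,0,0,0],[-3,-1,0,0,0,0,0],[-3,-1,0,0,0,0,0],[-3,-1,0,0,0,0,0],[-3,-1,0,0,0,0,0]])

```text
time: 80.72
tool_pos: [0.5654, -0.1655, 0.1649]
tool_rot: [-3.14, -0.0, 1.475]
contact_force: [0.3, 0.8, -0.1]
opening: 0.0005
grip_force: 0.0
```

carry_out(deltas=[[-3,-1,0,0,0,0,0],[-3,-1,0,0,0,0,0],[-3,-1,0,0,0,0,0],[-3,-1,0,0,0,0,0],[-3,-1,0,0,0,0,0],[0,0,0,0,0,0,0],[0,0,0,0,0,0,0],[0,0,0,0,0,0,0]])

```text
time: 81.38
tool_pos: [0.5018, -0.3085, 0.1651]
tool_rot: [-3.141, -0.001, 1.474]
contact_force: [0.4, -0.1, -0.4]
opening: 0.0007
grip_force: 0.0
```

Run:
```python
from h import *
s=st(); ribs(4); wins("wC",6)
I=np.load("pics/wC.npy").mean(2)
for nm,T in(("L scene",I[60:,:60]),("R scene",I[60:,60:]),("L top",I[:60,:60]),("R top",I[:60,60:])):
    print(nm); D=cv2.resize(T,(20,20),interpolation=cv2.INTER_AREA)
    for r in D[3:17]: print(" ".join("%3d"%v for v in r[3:18]))
```

```text
t81.4 pos [ 501.8 -308.5  165.1] rot [-3.141e+00 -1.000e-03  1.474e+00] F [ 0.4 -0.1 -0.4] open 0.7 grip 0.0 q [-0.68  0.52  1.44  0.    1.18 -0.58]
top L amp 2.4 res 5.7 rib phase deg 2.96 of 15 [168, 159, 161, 174, 187, 187, 183, 182, 186, 194, 200, 199, 195, 197, 199, 196, 191, 188, 184, 175, 171, 174, 181, 187]
top R amp 3.7 res 14.2 rib phase deg 7.59 of 15 [165, 160, 154, 153, 157, 163, 169, 175, 185, 201, 215, 217, 213, 200, 186, 176, 169, 164, 161, 163, 168, 174, 179, 180]
scene L amp 8.0 res 3.1 rib phase deg 4.35 of 15 [97, 119, 124, 115, 112, 124, 139, 138, 128, 121, 130, 141, 142, 133, 128, 136, 145, 143, 136, 135, 138, 138, 134, 130]
scene R amp 9.2 res 4.4 rib phase deg 7.87 of 15 [95, 110, 129, 133, 120, 105, 110, 124, 130, 126, 123, 132, 144, 146, 139, 135, 141, 147, 143, 135, 132, 132, 130, 126]
L scene
101  88  94 116 136 157 167 167 164 153 149 153 151 136 111
111 108 127 156 187 202 204 204 198 186 182 186 185 170 137
115 124 151 185 212 223 226 221 209 202 203 206 203 189 157
118 129 159 194 214 223 228 223 212 203 204 212 217 201 163
114 126 156 188 210 220 221 
[... 2411 characters left out ...]
 219 209 196 186 181 178 166 144 121 116
178 213 232 242 242 242 234 221 210 203 198 184 159 131 120
189 225 239 247 247 246 240 231 220 213 206 193 166 137 122
196 232 243 249 249 248 244 236 226 219 211 197 170 139 121
196 232 244 249 249 248 243 235 226 220 212 197 168 136 118
194 230 243 248 248 247 243 235 227 221 212 196 164 133 115
188 225 239 245 245 244 240 233 226 221 210 192 158 127 114
178 216 234 242 243 242 238 232 225 221 208 188 152 122 116
164 200 220 229 230 228 224 218 213 210 197 176 140 115 115
143 176 196 206 207 205 202 198 194 192 180 160 127 105 112
118 143 160 167 167 164 160 158 157 158 149 132 106  92 106
 92 109 120 125 123 120 117 117 119 121 115 102  85  78  99
```

Run:
```python
from h import *
wB,wC,wA=[np.load(f"pics/w{k}.npy").mean(2) for k in "BCA"]
# initial tiles
a=np.radians(-5.5); ux=np.array([np.cos(a),np.sin(a),0]);uy=np.array([-ux[1],ux[0],0]);uz=np.array([0,0,1.])
e=np.radians(55); nrm=-np.cos(e)*ux+np.sin(e)*uz; up=np.sin(e)*ux+np.cos(e)*uz; rows=[]
for cn,bias in(("top",(0,0,0)),("scene",(0,.003,0))):
    c=cam(cn); im=cv2.imread(f"pics/{cn}0.png").astype(np.float32).mean(2); out=[]
    for Y in(162,108):
        cen=np.array([.605,-.1823,.060])+.001*(2*ux+(Y-21.5)*uy)+.029*nrm+np.array(bias); g=(np.arange(60)-29.5)*.0005
        uv=proj(c,(cen+g[None,:,None]*(-uy)-g[:,None,None]*up).reshape(-1,3)).astype(np.float32).reshape(60,60,2)
        out.append(cv2.remap(im,uv[...,0],uv[...,1],cv2.INTER_CUBIC))
    rows.append(np.hstack(out))
w0=np.vstack(rows)
S=(slice(12,46),); 
def t(w,r,l): return w[(0 if r=="top" else 60):(60 if r=="top" else 120),(0 if l=="L" else 60):(60 if l=="L" else 120)]
for r in("top","scene"):
    for l in "LR":
        print(r,l,"rms diff A-0 %.1f B-A %.1f C-B %.1f"%tuple(np.sqrt(((t(x,r,l)-t(y,r,l))[12:46,12:48]**2).mean()) for x,y in((wA,w0),(wB,wA),(wC,wB))))
# sharpened scene tiles
def sh(T):
    T=cv2.resize(T,(200,200),interpolation=cv2.INTER_CUBIC); b=cv2.GaussianBlur(T,(0,0),35); s=cv2.GaussianBlur(T,(0,0),5)
    return np.clip(128+4*(s-b)*(200/np.maximum(b,60)),0,255).astype(np.uint8)
P=np.vstack([np.hstack([sh(t(w0,r,"L")),sh(t(w0,r,"R")),sh(t(wC,r,"L")),sh(t(wC,r,"R"))]) for r in("top","scene")]); cv2.imwrite("pics/cmp.png",P)
```

```text
top L rms diff A-0 4.5 B-A 11.8 C-B 14.0
top R rms diff A-0 21.1 B-A 1.4 C-B 0.7
scene L rms diff A-0 51.7 B-A 64.0 C-B 27.1
scene R rms diff A-0 42.1 B-A 6.6 C-B 2.0
```

View pics/cmp.png

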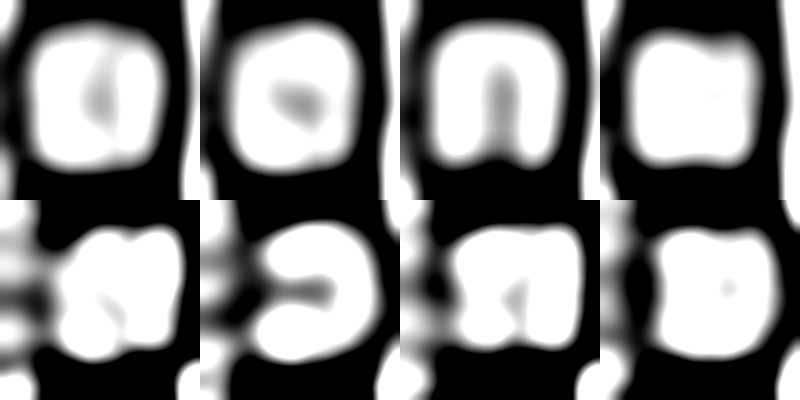

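Run:
```python
from h import *
s=st(); plan([(620.5,-73.1,142),(620.5,-73.1,100.5)],yaw=1.475)
```

```text
t82.5 pos [ 501.7 -308.8  166. ] rot [3.142 0.    1.475] F [ 0.5 -0.   0.4] open 0.2 grip 0.0 q [-0.68  0.52  1.44 -0.    1.18 -0.59]
turn tz total -0.0
-> (620.5, -73.1, 142) cm: [24.6   9.57  2.4 ] len 26.5
-> (620.5, -73.1, 100.5) cm: [0.   0.   4.15] len 4.2
```

carry_out(deltas=[[3.08,1.2,0.3,0,0,0,0],[3.08,1.2,0.3,0,0,0,0],[3.08,1.2,0.3,0,0,0,0],[3.08,1.2,0.3,0,0,0,0],[3.07,1.2,0.3,0,0,0,0],[3.07,1.19,0.3,0,0,0,0],[3.07,1.19,0.3,0,0,0,0],[3.07,1.19,0.3,0,0,0,0]])

```text
time: 83.15
tool_pos: [0.6212, -0.0715, 0.1419]
tool_rot: [3.141, 0.0, 1.475]
contact_force: [1.3, -0.9, -0.5]
opening: 0.0002
grip_force: 0.0
```

carry_out(deltas=[[0,0,0,0,0,0,0],[0,0,1.5,0,0,0,0],[0,0,1.5,0,0,0,0],[0,0,0.7,0,0,0,0],[0,0,0.3,0,0,0,0],[0,0,0.15,0,0,0,0],[0,0,0,0,0,0,0],[0,0,0,0,0,0,0]])

```text
time: 83.82
tool_pos: [0.6227, -0.0733, 0.1035]
tool_rot: [3.135, -0.0, 1.474]
contact_force: [0.4, 3.0, 11.1]
opening: 0.0003
grip_force: 5.8
```

carry_out(deltas=[[0,-0.1,0,0,0,0,0],[0,-0.1,0,0,0,0,0],[0,-0.1,0,0,0,0,0],[0,0,0,0,0,0,0],[0,0,0,0,0,0,0],[0,0,0,0,0,0,0],[0,0,0,0,0,0,0],[0,0,0,0,0,0,0]])

```text
time: 84.48
tool_pos: [0.6203, -0.073, 0.1037]
tool_rot: [3.134, -0.0, 1.474]
contact_force: [2.4, 3.0, 12.1]
opening: 0.0005
grip_force: 5.6
```

carry_out(deltas=[[0,-0.05,0,0,0,0,0],[0,0,0,0,0,0,0],[0,0,0,0,0,0,0],[0,0,-1.5,0,0,0,0],[0,0,0,0,0,0,0],[2.7,-0.13,0,0,0,0,0],[2.7,-0.13,0,0,0,0,0],[0,0,0,0,0,0,0]])

```text
time: 85.15
tool_pos: [0.6194, -0.0151, 0.1151]
tool_rot: [-3.141, -0.002, 1.477]
contact_force: [-0.4, -1.0, -1.0]
opening: 0.0007
grip_force: 0.0
```

carry_out(deltas=[[0,0,0,0,0,0,0],[0,0,0.8,0,0,0,0],[0,0,0.5,0,0,0,0],[0,0,0.2,0,0,0,0],[0,0,0,0,0,0,0],[0,0,0,0,0,0,0],[0,0,0,0,0,0,0],[0,0,0,0,0,0,0]])

```text
time: 85.82
tool_pos: [0.622, -0.02, 0.1032]
tool_rot: [3.135, 0.0, 1.473]
contact_force: [-0.0, 2.4, 17.4]
opening: 0.0005
grip_force: 9.2
```

carry_out(deltas=[[0,0.1,0,0,0,0,0],[0,0.1,0,0,0,0,0],[0,0.1,0,0,0,0,0],[0,0,0,0,0,0,0],[0,0,0,0,0,0,0],[0,0,0,0,0,0,0],[0,0,0,0,0,0,0],[0,0,0,0,0,0,0]])

```text
time: 86.48
tool_pos: [0.625, -0.0203, 0.1031]
tool_rot: [3.135, 0.0, 1.473]
contact_force: [-0.5, 1.6, 15.4]
opening: 0.0008
grip_force: 8.5
```

Lift off, step aside and measure.

carry_out(deltas=[[0,0,-0.5,0,0,0,0],[0,0,-3,0,0,0,0],[0,0,-3,0,0,0,0],[-3,-1,0,0,0,0,0],[-3,-1,0,0,0,0,0],[-3,-1,0,0,0,0,0],[-3,-1,0,0,0,0,0],[-3,-1,0,0,0,0,0]])

```text
time: 87.15
tool_pos: [0.5572, -0.1656, 0.1646]
tool_rot: [-3.14, -0.0, 1.474]
contact_force: [-0.1, 0.5, 0.4]
opening: 0.0002
grip_force: 0.0
```

carry_out(deltas=[[-3,-1,0,0,0,0,0],[-3,-1,0,0,0,0,0],[-3,-1,0,0,0,0,0],[-3,-1,0,0,0,0,0],[-3,-1,0,0,0,0,0],[0,0,0,0,0,0,0],[0,0,0,0,0,0,0],[0,0,0,0,0,0,0]])

```text
time: 87.82
tool_pos: [0.4939, -0.3081, 0.1648]
tool_rot: [-3.141, -0.001, 1.473]
contact_force: [0.4, -0.1, -0.9]
opening: 0.0004
grip_force: 0.0
```

Run:
```python
from h import *
s=st(); ribs(4); wins("wD",6)
D=np.load("pics/wD.npy").mean(2);C=np.load("pics/wC.npy").mean(2)
for nm,r,l in(("topL",0,0),("topR",0,60),("scL",60,0),("scR",60,60)): print(nm,np.sqrt(((D-C)[r+12:r+46,l+12:l+48]**2).mean()).round(1))
```

```text
t87.8 pos [ 493.9 -308.1  164.8] rot [-3.141e+00 -1.000e-03  1.473e+00] F [ 0.4 -0.1 -0.9] open 0.4 grip 0.0 q [-0.69  0.51  1.46  0.    1.17 -0.59]
top L amp 3.5 res 7.4 rib phase deg 10.18 of 15 [142, 146, 151, 154, 156, 167, 187, 203, 206, 204, 199, 197, 197, 194, 187, 181, 181, 179, 175, 171, 173, 178, 181, 181]
top R amp 3.5 res 14.5 rib phase deg 7.55 of 15 [168, 163, 157, 156, 160, 163, 168, 175, 186, 204, 217, 219, 213, 200, 188, 180, 173, 166, 161, 161, 166, 173, 179, 181]
scene L amp 9.2 res 4.0 rib phase deg 13.16 of 15 [111, 100, 94, 106, 123, 126, 118, 113, 122, 132, 131, 120, 121, 138, 154, 154, 144, 140, 146, 151, 148, 143, 142, 140]
scene R amp 9.0 res 3.1 rib phase deg 7.37 of 15 [90, 104, 121, 125, 115, 108, 119, 132, 133, 124, 121, 134, 148, 149, 140, 137, 143, 149, 144, 136, 133, 133, 130, 125]
topL 16.5
topR 0.4
scL 26.8
scR 2.1
```

Run:
```python
from h import *
s=st(); plan([(621.5,-73.2,142),(621.5,-73.2,100.5)],yaw=1.475)
```

```text
t88.8 pos [ 494.4 -308.1  165.5] rot [3.142 0.    1.474] F [ 0.8 -0.  -0.6] open 0.5 grip 0.0 q [-0.69  0.51  1.46 -0.    1.17 -0.59]
turn tz total -0.001
-> (621.5, -73.2, 142) cm: [24.6  10.41  2.35] len 26.8
-> (621.5, -73.2, 100.5) cm: [0.   0.   4.15] len 4.2
```

carry_out(deltas=[[3.08,1.3,0.29,0,0,0,0],[3.08,1.3,0.29,0,0,0,0],[3.08,1.3,0.29,0,0,0,0],[3.08,1.3,0.29,0,0,0,0],[3.07,1.3,0.29,0,0,0,0],[3.07,1.3,0.3,0,0,0,0],[3.07,1.3,0.3,0,0,0,0],[3.07,1.31,0.3,0,0,0,0]])

```text
time: 89.48
tool_pos: [0.6222, -0.0716, 0.1419]
tool_rot: [3.142, 0.0, 1.475]
contact_force: [1.1, -0.5, -0.2]
opening: 0.0007
grip_force: 0.0
```

carry_out(deltas=[[0,0,0,0,0,0,0],[0,0,1.5,0,0,0,0],[0,0,1.5,0,0,0,0],[0,0,0.7,0,0,0,0],[0,0,0.3,0,0,0,0],[0,0,0.15,0,0,0,0],[0,0,0,0,0,0,0],[0,0,0,0,0,0,0]])

```text
time: 90.15
tool_pos: [0.6237, -0.0734, 0.1035]
tool_rot: [3.135, -0.0, 1.474]
contact_force: [0.7, 3.2, 10.8]
opening: 0.0002
grip_force: 5.9
```

carry_out(deltas=[[0,-0.125,0,0,0,0,0],[0,-0.125,0,0,0,0,0],[0,-0.125,0,0,0,0,0],[0,-0.125,0,0,0,0,0],[0,-0.125,0,0,0,0,0],[0,0,0,0,0,0,0],[0,0,0,0,0,0,0],[0,0,0,0,0,0,0]])

```text
time: 90.82
tool_pos: [0.6177, -0.0728, 0.1037]
tool_rot: [3.135, -0.0, 1.474]
contact_force: [1.1, 3.6, 13.0]
opening: 0.0004
grip_force: 6.1
```

carry_out(deltas=[[0,0,-1.5,0,0,0,0],[0,0,0,0,0,0,0],[2.7,0.31,0,0,0,0,0],[2.7,0.31,0,0,0,0,0],[0,0,0,0,0,0,0],[0,0,0,0,0,0,0],[0,0,0.8,0,0,0,0],[0,0,0,0,0,0,0]])

```text
time: 91.48
tool_pos: [0.6258, -0.0203, 0.1056]
tool_rot: [-3.139, 0.0, 1.474]
contact_force: [0.1, -0.5, -0.4]
opening: 0.0005
grip_force: 0.0
```

carry_out(deltas=[[0,0,0.5,0,0,0,0],[0,0,0.2,0,0,0,0],[0,0,0,0,0,0,0],[0,0,0,0,0,0,0],[0,0,0,0,0,0,0],[0,0,0,0,0,0,0],[0,0,0,0,0,0,0],[0,0,0,0,0,0,0]])

```text
time: 92.15
tool_pos: [0.6293, -0.0208, 0.103]
tool_rot: [3.134, 0.001, 1.473]
contact_force: [3.3, 0.2, 11.4]
opening: 0.0001
grip_force: 5.6
```

carry_out(deltas=[[0,-0.125,0,0,0,0,0],[0,-0.125,0,0,0,0,0],[0,-0.125,0,0,0,0,0],[0,-0.125,0,0,0,0,0],[0,-0.125,0,0,0,0,0],[0,0,0,0,0,0,0],[0,0,0,0,0,0,0],[0,0,0,0,0,0,0]])

```text
time: 92.82
tool_pos: [0.6236, -0.0202, 0.1037]
tool_rot: [3.133, 0.001, 1.473]
contact_force: [1.1, -0.6, 13.8]
opening: 0.0007
grip_force: 7.0
```

carry_out(deltas=[[0,0,-0.5,0,0,0,0],[0,0,-3,0,0,0,0],[0,0,-3,0,0,0,0],[-3,-1,0,0,0,0,0],[-3,-1,0,0,0,0,0],[-3,-1,0,0,0,0,0],[-3,-1,0,0,0,0,0],[-3,-1,0,0,0,0,0]])

```text
time: 93.48
tool_pos: [0.5551, -0.1651, 0.1651]
tool_rot: [-3.141, 0.0, 1.474]
contact_force: [0.8, 0.2, 0.2]
opening: 0.0003
grip_force: 0.0
```

carry_out(deltas=[[-3,-1,0,0,0,0,0],[-3,-1,0,0,0,0,0],[-3,-1,0,0,0,0,0],[-3,-1,0,0,0,0,0],[-3,-1,0,0,0,0,0],[0,0,0,0,0,0,0],[0,0,0,0,0,0,0],[0,0,0,0,0,0,0]])

```text
time: 94.15
tool_pos: [0.4918, -0.3077, 0.165]
tool_rot: [-3.141, -0.001, 1.473]
contact_force: [0.1, -0.1, 0.1]
opening: 0.0008
grip_force: 0.0
```

Run:
```python
from h import *
s=st(); ribs(4); wins("wE",6)
D=np.load("pics/wE.npy").mean(2);C=np.load("pics/wD.npy").mean(2)
for nm,r,l in(("topL",0,0),("topR",0,60),("scL",60,0),("scR",60,60)):
    print(nm,np.sqrt(((D-C)[r+12:r+46,l+12:l+48]**2).mean()).round(1))
    for q in cv2.resize(D[r:r+60,l:l+60],(20,20),interpolation=cv2.INTER_AREA)[3:17,3:18]: print(" ".join("%3d"%v for v in q))
```

```text
t94.2 pos [ 491.8 -307.7  165. ] rot [-3.141e+00 -1.000e-03  1.473e+00] F [ 0.1 -0.1  0.1] open 0.8 grip 0.0 q [-0.69  0.5   1.47  0.    1.17 -0.59]
top L amp 4.7 res 6.7 rib phase deg 6.39 of 15 [147, 148, 148, 153, 165, 179, 186, 185, 186, 194, 203, 207, 205, 193, 183, 181, 178, 179, 183, 189, 187, 179, 168, 159]
top R amp 2.0 res 8.8 rib phase deg 2.26 of 15 [152, 152, 161, 169, 166, 162, 164, 175, 191, 204, 207, 203, 201, 197, 191, 185, 176, 169, 168, 171, 172, 170, 162, 155]
scene L amp 10.3 res 4.8 rib phase deg 8.06 of 15 [90, 106, 130, 136, 122, 107, 112, 128, 134, 127, 120, 126, 141, 146, 140, 136, 141, 147, 143, 136, 133, 135, 137, 136]
scene R amp 8.1 res 4.2 rib phase deg 2.08 of 15 [111, 120, 109, 98, 107, 127, 134, 126, 120, 127, 141, 145, 138, 129, 132, 141, 143, 140, 139, 142, 143, 138, 132, 129]
topL 7.7
129 145 157 162 159 156 155 155 154 151 144 132 113  96  92
149 174 188 193 187 182 178 177 177 177 171 158 134 110  98
170 200 215 217 211 201 193 190 190 193 190 178 152 123 105
184 218 231 233 227 215 205 199 200 206 207 196 169 136 111
192 227 239 239 233 223 211
[... 2419 characters left out ...]
 164 169 169 165 162 171 182 178 152 117
131 130 135 152 173 187 192 188 181 181 188 194 189 169 134
124 125 139 166 193 212 217 208 196 191 195 202 199 177 143
111 117 141 173 206 228 232 223 210 197 195 203 204 184 147
101 113 138 176 214 235 241 233 218 203 200 204 200 181 150
101 110 136 176 212 236 245 238 221 207 203 201 193 174 144
104 108 137 176 211 234 242 235 220 205 195 188 182 163 134
106 110 134 169 207 230 233 223 210 195 180 173 164 142 116
101 106 127 156 186 208 214 205 189 171 165 158 140 117 100
 91  92 105 131 157 170 175 172 156 143 137 126 110  95  88
 80  74  77  94 113 127 130 122 113 109  98  85  77  76  83
 73  57  55  61  68  77  81  76  71  63  54  50  50  56  77
```

Run:
```python
from h import *
s=st(); plan([(460,-50,175),(434.5,296.5,175),(434.5,296.5,78)],yaw=3.14)
```

```text
t95.2 pos [ 492.2 -307.9  165.5] rot [3.142 0.    1.475] F [ 0.3 -0.  -0.3] open 0.4 grip 0.0 q [-0.69  0.5   1.47 -0.    1.17 -0.59]
turn tz total -1.665
-> (460, -50, 175) cm: [ 3.26 25.78 -0.95] len 26.0
-> (434.5, 296.5, 175) cm: [ 2.61 34.65 -0.  ] len 34.7
-> (434.5, 296.5, 78) cm: [0.  0.  9.7] len 9.7
```

carry_out(deltas=[[0,0,0,0,0,-0.119,0.45],[0,0,0,0,0,-0.119,0.45],[0,0,0,0,0,-0.119,0.45],[0,0,0,0,0,-0.119,0.45],[0,0,0,0,0,-0.119,0.45],[0,0,0,0,0,-0.119,0.45],[0,0,0,0,0,-0.119,0.45],[0,0,0,0,0,-0.119,0.45]], force=40)

```text
time: 95.82
tool_pos: [0.4922, -0.3079, 0.1655]
tool_rot: [-3.142, 0.0, 2.432]
contact_force: [-0.3, -0.4, -0.9]
opening: 0.0411
grip_force: 0.0
```

carry_out(deltas=[[0,0,0,0,0,-0.119,0.45],[0,0,0,0,0,-0.119,0.45],[0,0,0,0,0,-0.119,0.45],[0,0,0,0,0,-0.119,0.45],[0,0,0,0,0,-0.119,0.45],[0,0,0,0,0,-0.118,0.45],[0,0,-0.5,0,0,0,0.45],[0,0,-0.45,0,0,0,0.45]])

```text
time: 96.48
tool_pos: [0.4921, -0.3078, 0.1753]
tool_rot: [3.141, -0.0, 3.136]
contact_force: [0.4, -0.2, 0.2]
opening: 0.0412
grip_force: 0.0
```

carry_out(deltas=[[0.41,3.22,0,0,0,0,0.45],[0.41,3.22,0,0,0,0,0.45],[0.41,3.22,0,0,0,0,0.45],[0.41,3.22,0,0,0,0,0.45],[0.41,3.22,0,0,0,0,0.45],[0.41,3.22,0,0,0,0,0.45],[0.41,3.22,0,0,0,0,0.45],[0.41,3.22,0,0,0,0,0.45]])

```text
time: 97.15
tool_pos: [0.4598, -0.0488, 0.1757]
tool_rot: [-3.141, 0.001, 3.135]
contact_force: [0.4, 0.6, -0.9]
opening: 0.0413
grip_force: 0.0
```

carry_out(deltas=[[0.26,3.465,0,0,0,0,0.45],[0.26,3.465,0,0,0,0,0.45],[0.26,3.465,0,0,0,0,0.45],[0.26,3.465,0,0,0,0,0.45],[0.26,3.465,0,0,0,0,0.45],[0.26,3.465,0,0,0,0,0.45],[0.26,3.465,0,0,0,0,0.45],[0.26,3.465,0,0,0,0,0.45]])

```text
time: 97.82
tool_pos: [0.4395, 0.2289, 0.1757]
tool_rot: [3.141, 0.001, 3.136]
contact_force: [0.5, -0.4, -0.2]
opening: 0.0413
grip_force: 0.0
```

carry_out(deltas=[[0.26,3.465,0,0,0,0,0.45],[0.26,3.465,0,0,0,0,0.45],[0,0,0,0,0,0,0.45],[0,0,0,0,0,0,0.45],[0,0,0,0,0,0,0.45],[0,0,0,0,0,0,0.45],[0,0,0,0,0,0,0.45],[0,0,0,0,0,0,0.45]])

```text
time: 98.48
tool_pos: [0.435, 0.2954, 0.1751]
tool_rot: [-3.141, 0.0, 3.137]
contact_force: [-0.3, 0.1, -0.6]
opening: 0.0416
grip_force: 0.0
```

Run:
```python
from h import *
s=st(); ribs(3)
for n in("top","scene"):
    c=cam(n);P=cloud(c)
    for w,(x,y) in dict(w1=(577,-147),w2=(571,-211),w3=(641,-153),w4=(635,-217)).items():
        k=(abs(P[...,0]*1000-x)<14)&(abs(P[...,1]*1000-y)<14); q=P[k]; p=q[q[:,2]>.088]; f=q[(q[:,2]>.055)&(q[:,2]<.085)]
        print(n,w,len(p),p[:,2].mean().round(4) if len(p) else "",np.median(f[:,2]).round(4) if len(f) else "")
```

```text
t98.5 pos [435.  295.4 175.1] rot [-3.141  0.     3.137] F [-0.3  0.1 -0.6] open 41.6 grip 0.0 q [ 0.45  0.4   1.61 -0.    1.13 -1.12]
top L amp 4.6 res 6.6 rib phase deg 6.40 of 15 [145, 146, 146, 152, 163, 177, 184, 183, 184, 191, 201, 205, 202, 191, 181, 179, 176, 177, 180, 186, 185, 177, 166, 157]
top R amp 2.1 res 8.7 rib phase deg 2.21 of 15 [149, 151, 159, 167, 164, 160, 162, 173, 189, 202, 205, 201, 198, 194, 189, 183, 174, 167, 167, 169, 170, 167, 160, 153]
scene L amp 7.1 res 6.6 rib phase deg 8.90 of 15 [98, 116, 142, 148, 133, 117, 122, 139, 145, 136, 122, 114, 113, 113, 106, 95, 85, 81, 81, 82, 81, 81, 80, 78]
scene R amp 0.4 res 0.3 rib phase deg 6.18 of 15 [78, 78, 79, 79, 78, 77, 78, 78, 79, 77, 78, 79, 78, 77, 78, 78, 78, 79, 79, 78, 78, 78, 78, 78]
top w1 55 0.0967 0.0698
top w2 55 0.0968 0.0698
top w3 57 0.0958 0.0698
top w4 54 0.0964 0.0702
scene w1 0  0.0719
scene w2 0  0.0698
scene w3 0  
scene w4 0
```

carry_out(deltas=[[0,0,1.6,0,0,0,0.45],[0,0,1.6,0,0,0,0.45],[0,0,1.6,0,0,0,0.45],[0,0,1.6,0,0,0,0.45],[0,0,1.6,0,0,0,0.45],[0,0,1.6,0,0,0,0.45],[0,0,0.1,0,0,0,0.45],[0,0,0,0,0,0,0.45]])

```text
time: 99.55
tool_pos: [0.4342, 0.2962, 0.0774]
tool_rot: [-3.141, -0.002, 3.14]
contact_force: [0.8, -0.2, 0.9]
opening: 0.0412
grip_force: 0.0
```

carry_out(deltas=[[0,0,0,0,0,0,0],[0,0,0,0,0,0,0],[0,0,0,0,0,0,0],[0,0,0,0,0,0,0],[0,0,0,0,0,0,0],[0,0,0,0,0,0,0],[0,0,0,0,0,0,0],[0,0,0,0,0,0,0]])

```text
time: 100.22
tool_pos: [0.4349, 0.297, 0.0785]
tool_rot: [3.14, 0.001, 3.14]
contact_force: [-1.3, 4.8, 5.2]
opening: 0.0135
grip_force: 40.0
```

carry_out(deltas=[[0,0,0,0,0,0.077,0],[0,0,0,0,0,0.077,0],[0,0,0,0,0,0.077,0],[0,0,0,0,0,0.077,0],[0,0,0,0,0,0.077,0],[0,0,0,0,0,0.077,0],[0,0,0,0,0,0.077,0],[0,0,0,0,0,0.077,0]])

```text
time: 100.88
tool_pos: [0.4348, 0.2966, 0.0786]
tool_rot: [3.141, 0.001, 2.52]
contact_force: [-1.5, 1.2, 7.1]
opening: 0.0137
grip_force: 40.0
```

carry_out(deltas=[[0,0,0,0,0,0.077,0],[0,0,0,0,0,0.077,0],[0,0,0,0,0,0.077,0],[0,0,0,0,0,0.077,0],[0,0,0,0,0,0.077,0],[0,0,0,0,0,0.077,0],[0,0,0,0,0,0.077,0],[0,0,0,0,0,0.04,0]])

```text
time: 101.55
tool_pos: [0.4344, 0.2963, 0.0785]
tool_rot: [-3.141, 0.0, 1.941]
contact_force: [-1.8, 0.4, 9.2]
opening: 0.0139
grip_force: 40.0
```

Run:
```python
from h import *
s=st(); print(s["torque"])
```

```text
t101.5 pos [434.4 296.3  78.5] rot [-3.141  0.     1.941] F [-1.8  0.4  9.2] open 13.9 grip 40.0 q [ 0.45  0.52  1.72 -0.    0.9   0.08]
[0.07406582 0.34666445 0.10602776]
```

carry_out(deltas=[[0,0,0,0,0,0.03,0],[0,0,0,0,0,0.03,0],[0,0,0,0,0,0,0],[0,0,0,0,0,0,0],[0,0,0,0,0,0,0],[0,0,0,0,0,0,0],[0,0,0,0,0,0,0],[0,0,0,0,0,0,0]])

```text
time: 102.22
tool_pos: [0.4344, 0.2962, 0.0785]
tool_rot: [-3.142, 0.001, 1.887]
contact_force: [-2.5, 0.7, 7.5]
opening: 0.0142
grip_force: 41.4
```

Run:
```python
from h import *
s=st(); print(s["torque"])
```

```text
t102.2 pos [434.4 296.2  78.5] rot [-3.142e+00  1.000e-03  1.887e+00] F [-2.5  0.7  7.5] open 14.2 grip 41.4 q [ 0.45  0.52  1.72 -0.    0.9   0.14]
[0.22892809 0.38532969 1.0208951 ]
```

carry_out(deltas=[[0,0,0,0,0,0,0.45],[0,0,0,0,0,0,0.45],[0,0,0,0,0,0,0.45],[0,0,0,0,0,0,0.45],[0,0,-2.5,0,0,0,0.45],[0,0,-2.5,0,0,0,0.45],[0,0,-3,0,0,0,0.45],[0,0,-3,0,0,0,0.45]])

```text
time: 102.88
tool_pos: [0.4342, 0.296, 0.1886]
tool_rot: [-3.14, 0.0, 1.884]
contact_force: [1.3, 0.2, -0.1]
opening: 0.0413
grip_force: 0.0
```

Run:
```python
from h import *
s=st()
for n in("scene","top"):
    P=cloud(cam(n)); b=P[(P[...,2]>.088)&(P[...,2]<.105)&(P[...,0]>.38)&(P[...,0]<.48)&(P[...,1]>.25)&(P[...,1]<.35)]
    print("bar",len(b),rect(b) if len(b)>5 else "")
c=cam("top"); blocks(c,"top"); crop(c,130,130,460,330,2.4,"final.png")
```

```text
t102.9 pos [434.2 296.  188.6] rot [-3.14   0.     1.884] F [ 1.3  0.2 -0.1] open 41.3 grip 0.0 q [ 0.45  0.39  1.59 -0.    1.16  0.14]
bar 165 c=(431.3,301.3) wh=(14.8,67.2) a=21.6
bar 81 c=(436.8,282.1) wh=(14.0,33.1) a=18.6
top [442. 149.] c=(712.1,-412.7) wh=(61.3,73.1) a=14.3 post 0 
top [338. 213.] c=(538.0,-125.2) wh=(266.4,2.7) a=-5.9 post 133 [ 537.3 -131.4   57.8]
```

View pics/final.png

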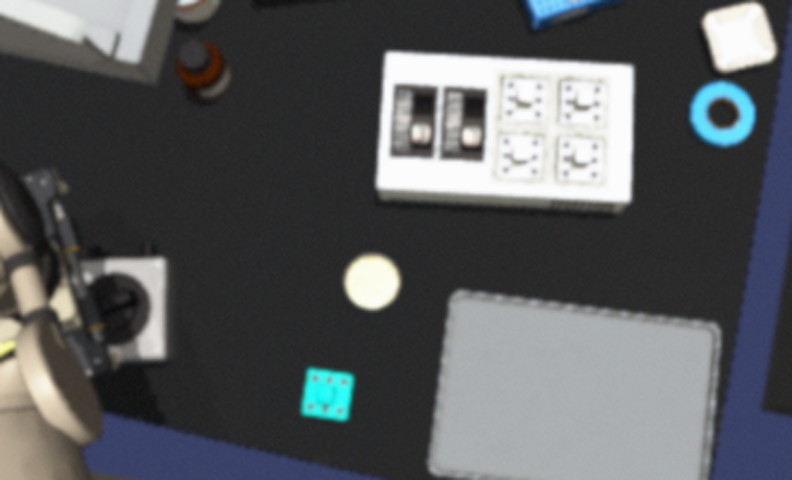

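The isolator is at its on stop (torque 1.0 N m, and the bar angle matches the start). All four inserts are seated in the wells, and the dish, tape and bottle have not moved.

```bash
python3 -c "
from cell import robot
print(robot.hand_in())"
```

```text
the job is handed in; nothing more can be done
None
```

I handed the job in: isolator turned off, four inserts pressed flush, wheels set to 37 (from end stops and rib marks; figures too blurred to read), isolator back on; wrist force peaked near 119 of 120 N.

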